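# Clear the rinse bench: models into the drawer, baskets on the hooks

### The arm

A 6-joint arm with a two-finger parallel gripper is mounted at the origin on the work surface. World frame = base frame: x ahead of the robot, y to its left, z up, the work surface at z = 0. Lengths are in m, angles in rad, forces in N, time in s.
With the tool pointing down it reaches from about 0.35 to 0.85 m from the base axis. Payload 8.1 kg.
Tool frame: the origin (TCP) lies between the finger pads; the fingertips stand 22 mm ahead of it and the grasp point (between the pads) lies 3 mm ahead of it (robot.finger_overhang is the distance from the TCP to the fingertips, in m); z points along the fingers, y is the direction in which the jaws open and shut (so a half turn about z gives the same grasp; the last joint's range is limited). The gripper opens to 93 mm and grips with 3 to 60 N. Pads are 15 mm wide; open, the fingers measure 128 mm over their backs; the gripper's body (75 mm by 188 mm) begins 65 mm behind the grasp point.
Start: joints at [1.163, 0.13, 1.488, -0, 1.523, -0.085], TCP at [0.19, 0.569, 0.241] pointing down, gripper open.
Joint ranges: [-2.96, 2.96], [-0.89, 2.26], [0.02, 2.5], [-1.34, 4.48], [0, 2.73], [-2.66, 2.66]. Speed limits (rad/s): [2.39, 2.39, 2.79, 3.14, 3.14, 3.14].

### API

Orientations are given as a rotation vector (axis times angle).
In Python, from station import robot, camera, spot_in, outline_of, tip_of gives the robot as it stands.
- The arm moves only by the tool servo_tool, never from a script. Its argument "motion" is a list that holds one entry, the list of rows, each a list of 5 numbers: the shift along the tool's x, y, z in units of 40 mm (1.0 is 40 mm), then the turn about the tool's z in rad, then the closure, from 0 (fully open) to 1 (shut). A call has 1 to 20 rows; each row is the pose to reach, as a shift and turn from the pose commanded when the call began, along the tool's axes at that moment; what a row does not reach only later rows make up. A row lasts 1/10 s, in which the tool goes at most 50 mm and 8.59 degrees, less where a joint would pass 70% of its speed; a pose out of reach is approached as far as the arm can. A call with a gripper value outside its range is refused whole. The fingers move at their own pace and stop on an object; "force" is the grip in N (left out, the last holds). Time passes only in rows, so rows that repeat a pose let the fingers close. It gives the time, the measured TCP pose, the force and the opening at its end, in the units of the state.
- robot.get_state(): the state, without advancing time (a new reading comes with each control period).
- camera(name): name is "side" or "top" or "wrist"; returns a dict with "frame" (480x640x3 uint8, blue, green, red), "z_map" (480x640 float32, m along the optical axis (not along the pixel's ray), 0 where there is no reading), "fx", "fy", "cx", "cy" (pixels), "rvec" (rotation vector, rad) and "tvec" (3), from world to camera coordinates, as OpenCV has them; the wrist camera has in their place "hand_eye" (4x4, takes a point from camera to tool coordinates, whose origin is the TCP and whose axes are the flange's). Camera axes: x right, y down, z forward; pixel columns grow to the right and rows downward; lengths in m; the calibration is good to about 2 mm. A picture is of the moment at which its call begins: read the wrist's pose just before it.
- robot.close_job(): hands the job in, once; it reports no verdict.
Trained networks look in the newest picture that a camera, given by its name, has taken for a name from the list of things; names that differ only in an ending like _2 or _b are one class to them, and where a whole thing is asked for, a point or a joint stands for the part that bears it (a point fixed in the world has none). Each returns a list of dicts, best first, with "p" (0 to 1); they miss things now and then, are a little off and sometimes report something else, mostly with a low value. They report only what shows in the picture. A call takes as long as a camera call.
- spot_in(camera, thing): "bbox" ([left, top, right, bottom] in pixels, round what is visible of it).
- outline_of(camera, thing): "mask" (480x640 bool, what is visible of it) and "bbox" ([left, top, right, bottom] in pixels, round what is visible of it).
- tip_of(camera, thing): "pixel" ([column, row] in pixels: a listed point, or the origin of a listed thing).
The state is a dict: "time": time; "joint_positions": joint angles; "qvel": joint speeds; "joint_torque": joint torques, N m; "eef_pos": TCP position; "eef_rot": TCP orientation; "ft_force": force on the tool from outside, world axes, zero at the start; "ft_torque": the same for the moment, N m; "grip_width": finger opening in m.
Only numpy, scipy, OpenCV 4.12 (cv2) and the standard library are available. Lean on these libraries where they do the work, as an engineer would, in place of code of your own. Each camera call takes 0.05 s, during which the arm holds its last target.

### The job

Clear the bench after rinsing: pull the blue drawer out to its stop, lay every plaster dental model that is on the bench flat in it, teeth up and side by side, and then push the drawer fully shut. Hang every wire rinse basket by its handle on a hook of the drip stand, one to a hook, before or after that as you like. Leave the jar, bottle, beaker and spatula where they are.

Things in the scene. Friction and masses are not known exactly. Their poses are not given: they have to be found in the camera images.
- basket0: rinse basket, 120 g, may be absent: open wire basket 64 x 64 mm, 36 mm deep; rigid wire handle (5 mm thick) arching over it in its own y-z plane (feet y +-30 mm, peak at x = y = 0); on the peak a blue square grip post 12 x 12 mm, z 100 to 138 mm, faces square to the basket. Origin: centre of underside, z up. The window under the arch that a hook passes through along x runs from z 36 to z 95 mm
- basket0_bar (a point): underside of the peak of basket0's handle, 95.5 mm above its origin: the point that should rest on a hook; axes as basket0
- basket1: rinse basket, 120 g, may be absent: open wire basket 64 x 64 mm, 36 mm deep; rigid wire handle (5 mm thick) arching over it in its own y-z plane (feet y +-30 mm, peak at x = y = 0); on the peak a green square grip post 12 x 12 mm, z 100 to 138 mm, faces square to the basket. Origin: centre of underside, z up. The window under the arch that a hook passes through along x runs from z 36 to z 95 mm
- basket1_bar (a point): underside of the peak of basket1's handle, 95.5 mm above its origin: the point that should rest on a hook; axes as basket1
- basket2: rinse basket, 120 g, may be absent: open wire basket 64 x 64 mm, 36 mm deep; rigid wire handle (5 mm thick) arching over it in its own y-z plane (feet y +-30 mm, peak at x = y = 0); on the peak a red square grip post 12 x 12 mm, z 100 to 138 mm, faces square to the basket. Origin: centre of underside, z up. The window under the arch that a hook passes through along x runs from z 36 to z 95 mm
- basket2_bar (a point): underside of the peak of basket2's handle, 95.5 mm above its origin: the point that should rest on a hook; axes as basket2
- model0: plaster dental model, cream: a flat base 56 mm (x) by 46 mm (y), 14 mm thick, with a horseshoe of teeth on top up to z 26 mm (within x -25 to 24, y +-21 mm). Origin: centre of the underside, z up (teeth up). 90 g; it may be absent
- model1: plaster dental model, pink: a flat base 56 mm (x) by 46 mm (y), 14 mm thick, with a horseshoe of teeth on top up to z 26 mm (within x -25 to 24, y +-21 mm). Origin: centre of the underside, z up (teeth up). 90 g; it may be absent
- model2: plaster dental model, pale green: a flat base 56 mm (x) by 46 mm (y), 14 mm thick, with a horseshoe of teeth on top up to z 26 mm (within x -25 to 24, y +-21 mm). Origin: centre of the underside, z up (teeth up). 90 g; it may be absent
- hook0 (a point): left orange drip stand hook: level arm 8 mm thick along x; the point is mid-seat on its top, 224 mm above the table. Arm: from a 14 mm cross bar 48 mm away in +x (its top 3 mm above the point) to 37 mm in -x, then up to a tip at x -52 mm, 18 mm above the point. Hooks 95 mm apart in y; axes: -x roughly to the robot, z up. Drip tray 14 mm high below; posts 155 mm either side of the middle hook
- hook1 (a point): middle orange drip stand hook: level arm 8 mm thick along x; the point is mid-seat on its top, 224 mm above the table. Arm: from a 14 mm cross bar 48 mm away in +x (its top 3 mm above the point) to 37 mm in -x, then up to a tip at x -52 mm, 18 mm above the point. Hooks 95 mm apart in y; axes: -x roughly to the robot, z up. Drip tray 14 mm high below; posts 155 mm either side of the middle hook
- hook2 (a point): right orange drip stand hook: level arm 8 mm thick along x; the point is mid-seat on its top, 224 mm above the table. Arm: from a 14 mm cross bar 48 mm away in +x (its top 3 mm above the point) to 37 mm in -x, then up to a tip at x -52 mm, 18 mm above the point. Hooks 95 mm apart in y; axes: -x roughly to the robot, z up. Drip tray 14 mm high below; posts 155 mm either side of the middle hook
- cab_drawer0 (a joint): blue-fronted drawer of the low white cabinet (230 mm deep, 250 mm wide, 100 mm high, standing on the table); 0 = fully shut, 0.157 = pulled out to its stop (m); it slides along -x of its own points, light friction
- cab_drawer0_handle (a point): middle of the drawer's steel bar handle: horizontal, 11 mm thick, 120 mm long along y, 35 mm in front of the drawer front, 62 mm above the table, 38 mm below the cabinet top; moves with the drawer. Axes: x into the cabinet, y along the bar, z up; the cabinet's own front edge is 35 mm in +x of it when shut
- drawer_floor (a point): centre of the drawer's inner floor (about 22 mm above the table), moves with the drawer, axes as the handle's. Inside, the drawer measures 185 mm (x) by 208 mm (y), walls rising 56 mm above this floor (front 67 mm); pulled out, the part from x = -92 to about +55 mm is open to above
- jar: amber glass jar, 34 mm wide, 55 mm high, a bystander; origin at the centre of its underside
- dropper: white bottle with red cap, 40 mm wide, 90 mm high, a bystander; origin at the centre of its underside
- beaker: glass beaker, 70 mm wide, 85 mm high, a bystander; origin at the centre of its underside
- wax_spatula: wax spatula 160 mm long lying on the bench, a bystander; origin under its middle

How it is judged:
By the outcome, as a careful person would: the job done as asked, in the order asked, and still so for the second after the job is handed in, with the robot touching nothing.
Of basket0, basket1, basket2 only 2 to 3 are there at a start; the rules pass over those that are not, and their reading is None.
Of model0, model1, model2 only 2 to 3 are there at a start; the rules pass over those that are not, and their reading is None.
At some moment in a run one of model0, model1, model2 may be knocked a few centimetres aside while the robot is not near it.
It also fails if it takes over 210 s, if anything falls off the work surface, if the arm or the gripper's body presses on something with over 40 N, if the wrist force passes 120 N, or if a joint passes its speed limit or range.

## Working session

There is one attempt and no reset: what is moved stays moved. The work goes in short steps, Python scripts to look and compute and a tool call to move; the robot and the scene stay as the last step left them, time stands still between calls to the robot, and variables do not carry over. Pictures are saved under pics/ and viewed, and the job is handed in when it is done.

Besides the shell and the picture viewer there is one more tool, called after "Emit:" as name(argument=value, ...) on one line, values as JSON. servo_tool: Moves the arm, as the interface text tells. Its arguments: {"type":"object","properties":{"motion":{"type":"array","items":{"type":"array","items":{"type":"array","items":{"type":"number"}}}},"force":{"type":"number"}},"required":["motion"]}

```bash
mkdir -p pics; ls; cat > h.py <<'E'
import numpy as np, cv2
from scipy.spatial.transform import Rotation as R
from station import robot, camera, spot_in, outline_of, tip_of
def cam(n):
    s=robot.get_state(); c=camera(n)
    if n=='wrist':
        T=np.eye(4);T[:3,:3]=R.from_rotvec(s['eef_rot']).as_matrix();T[:3,3]=s['eef_pos']
        c['W']=T@np.array(c['hand_eye'])
    else:
        M=np.eye(4);M[:3,:3]=R.from_rotvec(np.array(c['rvec']).ravel()).as_matrix();M[:3,3]=np.array(c['tvec']).ravel()
        c['W']=np.linalg.inv(M)
    z=c['z_map'];v,u=np.mgrid[0:480,0:640]
    P=np.stack([(u-c['cx'])/c['fx']*z,(v-c['cy'])/c['fy']*z,z],-1)
    c['P']=P@c['W'][:3,:3].T+c['W'][:3,3]; c['P'][z==0]=np.nan
    return c
def ray(c,px,zw):
    d=c['W'][:3,:3]@np.array([(px[0]-c['cx'])/c['fx'],(px[1]-c['cy'])/c['fy'],1]);o=c['W'][:3,3]
    return o+d*(zw-o[2])/d[2]
def proj(c,p):
    q=np.linalg.inv(c['W'])@np.append(p,1); return q[0]/q[2]*c['fx']+c['cx'],q[1]/q[2]*c['fy']+c['cy']
E
python3 - <<'E'
from h import *
np.set_printoptions(precision=4,suppress=True)
print(robot.get_state())
for n in ['top','side','wrist']:
    c=cam(n); cv2.imwrite(f'pics/{n}0.png',c['frame']); print(n,c['W'][:3])
E
```

```text
pics
{'time': 0.0, 'joint_positions': array([ 1.1626,  0.1311,  1.4893,  0.    ,  1.523 , -0.0854]), 'qvel': array([-0.0013, -0.001 ,  0.0001, -0.0027,  0.0008, -0.0007]), 'joint_torque': array([  0.0013, -55.9817, -49.1787,   0.077 ,   0.0353,  -0.0001]), 'eef_pos': array([0.1901, 0.5685, 0.2396]), 'eef_rot': array([-0.5047, -3.1003,  0.0028]), 'ft_force': array([-0.0037,  0.8729,  0.837 ]), 'ft_torque': array([-0.0207,  0.0251,  0.0064]), 'grip_width': 0.09329501890728074}
top [[ 0.0046 -0.9841  0.1774  0.2979]
 [-1.     -0.0059 -0.007  -0.0051]
 [ 0.008  -0.1774 -0.9841  1.2229]]
side [[ 0.9058 -0.2051  0.3708 -0.0279]
 [-0.4234 -0.4762  0.7707 -1.1496]
 [ 0.0185 -0.8551 -0.5181  0.9168]]
wrist [[ 0.3179  0.9159  0.2452  0.1224]
 [ 0.9481 -0.3064 -0.0847  0.591 ]
 [-0.0024  0.2594 -0.9658  0.3837]]
```

View pics/top0.png

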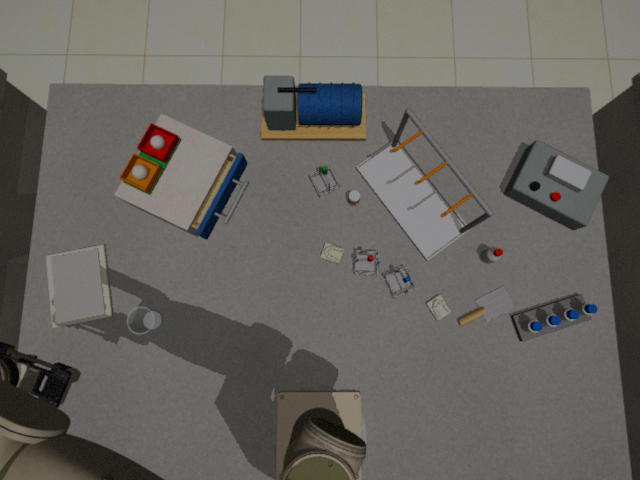

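View pics/side0.png

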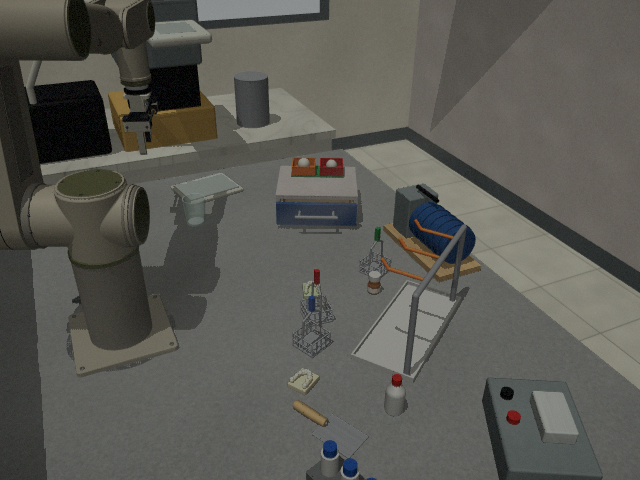

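```bash
python3 - <<'E'
from h import *
np.set_printoptions(precision=4,suppress=True)
for n in ['top','side']:
    c=cam(n); print(n)
    for t in ['basket0','basket1','basket2','basket0_bar','basket1_bar','basket2_bar','model0','model1','model2','hook0','hook1','hook2','cab_drawer0_handle','drawer_floor','jar','dropper','beaker','wax_spatula']:
        h={'hook':.224,'cab_':.062,'draw':.022}.get(t[:4],.0955 if 'bar' in t else 0)
        r=tip_of(n,t)
        print(t,[(np.array(x['pixel']).round(1).tolist(),round(x['p'],2),ray(c,x['pixel'],h).round(4)) for x in r[:3]])
E
```

```text
top
basket0 [([397.1, 280.8], 0.98, array([ 0.3972, -0.2123,  0.    ])), ([324.0, 183.3], 0.92, array([ 0.673 , -0.0108,  0.    ])), ([364.6, 262.7], 0.76, array([ 0.4465, -0.1238,  0.    ]))]
basket1 [([397.1, 280.8], 0.98, array([ 0.3972, -0.2123,  0.    ])), ([324.0, 183.3], 0.92, array([ 0.673 , -0.0108,  0.    ])), ([364.6, 262.7], 0.76, array([ 0.4465, -0.1238,  0.    ]))]
basket2 [([397.1, 280.8], 0.98, array([ 0.3972, -0.2123,  0.    ])), ([324.0, 183.3], 0.92, array([ 0.673 , -0.0108,  0.    ])), ([364.6, 262.7], 0.76, array([ 0.4465, -0.1238,  0.    ]))]
basket0_bar [([402.8, 280.6], 0.75, array([ 0.39  , -0.2105,  0.0955]))]
basket1_bar [([324.6, 174.4], 0.87, array([ 0.668 , -0.0118,  0.0955]))]
basket2_bar [([367.9, 258.7], 0.96, array([ 0.4452, -0.123 ,  0.0955]))]
model0 [([328.9, 256.3], 0.83, array([ 0.4637, -0.0253,  0.    ])), ([435.6, 309.2], 0.8, array([ 0.3209, -0.3148,  0.    ]))]
model1 [([328.9, 256.3], 0.83, array([ 0.4637, -0.0253,  0.    ])), ([435.6, 309.2], 0.8, array([ 0.3209, -0.3148,  0.    ]))]
model2 [([328.9, 256.3], 0.83, array([ 0.4637, -0.0253, 
[... 2680 characters left out ...]
0.76, array([ 0.5642, -0.3043,  0.224 ])), ([437.1, 226.6], 0.58, array([ 0.7254, -0.1862,  0.224 ]))]
cab_drawer0_handle [([314.8, 218.3], 0.76, array([0.5935, 0.2243, 0.062 ]))]
drawer_floor [([312.6, 341.6], 0.69, array([ 0.3863, -0.2281,  0.022 ])), ([374.5, 243.6], 0.66, array([0.721 , 0.0848, 0.022 ])), ([317.5, 205.9], 0.6, array([0.6637, 0.3592, 0.022 ]))]
jar [([373.3, 290.1], 0.68, array([ 0.6239, -0.0862,  0.    ]))]
dropper [([194.9, 220.0], 0.61, array([0.2879, 0.4624, 0.    ])), ([392.0, 408.9], 0.57, array([ 0.462 , -0.4571,  0.    ]))]
beaker []
wax_spatula [([323.0, 426.3], 0.65, array([ 0.315 , -0.4399,  0.    ])), ([309.6, 291.4], 0.52, array([ 0.4681, -0.0243,  0.    ]))]
```

```bash
python3 - <<'E'
from h import *
np.set_printoptions(precision=4,suppress=True)
c=cam('top');P=c['P']
z=P[...,2]
im=c['frame']
crops=[im[230:340,300:480],im[100:250,100:260]]
a=cv2.resize(crops[0],(800,int(110*800/180)),interpolation=cv2.INTER_CUBIC);cv2.imwrite('pics/crA.png',a[:600])
a=cv2.resize(crops[1],(640,600),interpolation=cv2.INTER_CUBIC);cv2.imwrite('pics/crB.png',a)
d=cam('side')
cv2.imwrite('pics/crC.png',cv2.resize(d['frame'][220:420,270:470],(600,600),interpolation=cv2.INTER_CUBIC))
# cabinet top plane
m=(z>.09)&(z<.11)&(P[...,1]>.1)&(P[...,0]>.45)
pts=P[m][:,:2].astype(np.float32);print('cab',m.sum(),cv2.minAreaRect(pts))
# handle
u=np.mgrid[0:480,0:640]
hm=outline_of('top','cab_drawer0_handle')
for o in hm[:2]: print(o['p'],o['bbox'],o['mask'].sum())
m=(z>.052)&(z<.075)&(P[...,0]>.5)&(P[...,0]<.75)&(P[...,1]>.15)&(P[...,1]<.3)
pts=P[m];print(m.sum());print(pts[::max(1,len(pts)//40)])
# hooks
m=(z>.205)&(z<.25)&(P[...,1]<-.1)&(P[...,0]>.4)
pts=P[m];print('hook',m.sum())
print(cv2.minAreaRect(pts[:,:2].astype(np.float32)))
print(pts[::max(1,len(pts)//40)])
E
```

```text
cab 6652 ((0.7149977087974548, 0.3183254599571228), (0.3048388361930847, 0.37802234292030334), 64.93440246582031)
0.69 [190.4, 152.9, 246.6, 240.3] 1826
497
[[0.7401 0.2365 0.0718]
 [0.7363 0.2361 0.0592]
 [0.722  0.2395 0.0668]
 [0.7178 0.2114 0.0555]
 [0.7039 0.2179 0.0622]
 [0.6953 0.2218 0.054 ]
 [0.6839 0.2268 0.054 ]
 [0.6643 0.2363 0.0707]
 [0.6601 0.2235 0.0668]
 [0.6571 0.2179 0.0674]
 [0.6546 0.218  0.0664]
 [0.6521 0.218  0.0656]
 [0.6491 0.2178 0.0663]
 [0.6472 0.2128 0.0636]
 [0.6417 0.203  0.0726]
 [0.6416 0.2469 0.0533]
 [0.6365 0.2046 0.0622]
 [0.6282 0.2161 0.0711]
 [0.6273 0.2091 0.065 ]
 [0.619  0.2204 0.0746]
 [0.6153 0.2589 0.0671]
 [0.6122 0.2158 0.0692]
 [0.6072 0.2266 0.0672]
 [0.6065 0.2199 0.06  ]
 [0.6027 0.2643 0.0521]
 [0.5957 0.2257 0.0694]
 [0.592  0.2699 0.0611]
 [0.5879 0.2311 0.0674]
 [0.5853 0.2736 0.0549]
 [0.5804 0.2313 0.0648]
 [0.5776 0.2765 0.0524]
 [0.5719 0.2361 0.0658]
 [0.5655 0.2828 0.0687]
 [0.5615 0.2839 0.0743]
 [0.5633 0.2433 0.0676]
 [0.5609 0.2541 0.0661]
 [0.5579 0.251  0.0674]
 [0.5551 0.2429 0.0679]
 [0.5523 0.2882 0.0545]
 [0.546
[... 591 characters left out ...]
 0.6788 -0.1673  0.2385]
 [ 0.6759 -0.2906  0.2295]
 [ 0.6664 -0.2951  0.2287]
 [ 0.6577 -0.298   0.2255]
 [ 0.6521 -0.3135  0.2277]
 [ 0.6447 -0.2782  0.2273]
 [ 0.641  -0.307   0.2244]
 [ 0.6343 -0.3166  0.2301]
 [ 0.6296 -0.3258  0.2299]
 [ 0.6241 -0.2435  0.2225]
 [ 0.6195 -0.2482  0.2217]
 [ 0.6143 -0.329   0.2246]
 [ 0.6093 -0.3332  0.2252]
 [ 0.6008 -0.3454  0.2295]
 [ 0.5913 -0.3496  0.2293]
 [ 0.5819 -0.3538  0.229 ]
 [ 0.5757 -0.3409  0.2252]
 [ 0.5722 -0.3445  0.2204]
 [ 0.5663 -0.3659  0.2252]
 [ 0.5604 -0.3755  0.2297]
 [ 0.5549 -0.3084  0.2218]
 [ 0.549  -0.3068  0.2264]
 [ 0.5456 -0.3771  0.2228]
 [ 0.5407 -0.388   0.2236]
 [ 0.5355 -0.3939  0.2257]
 [ 0.5245 -0.2768  0.2398]]
```

View pics/crA.png

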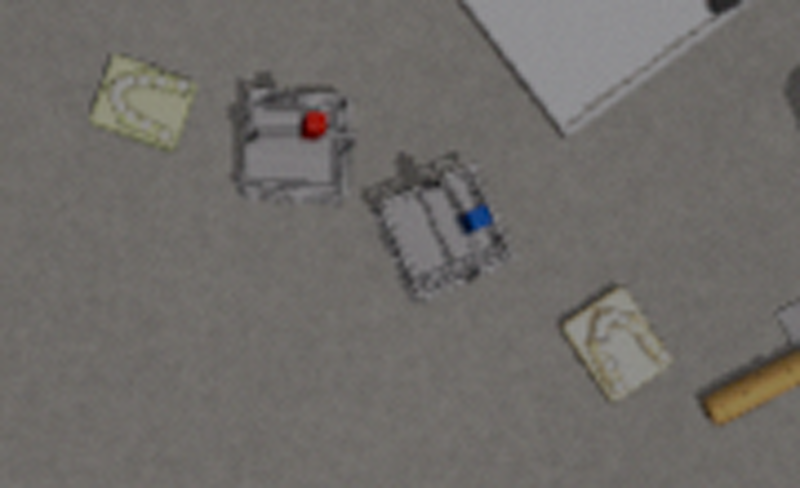

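View pics/crB.png

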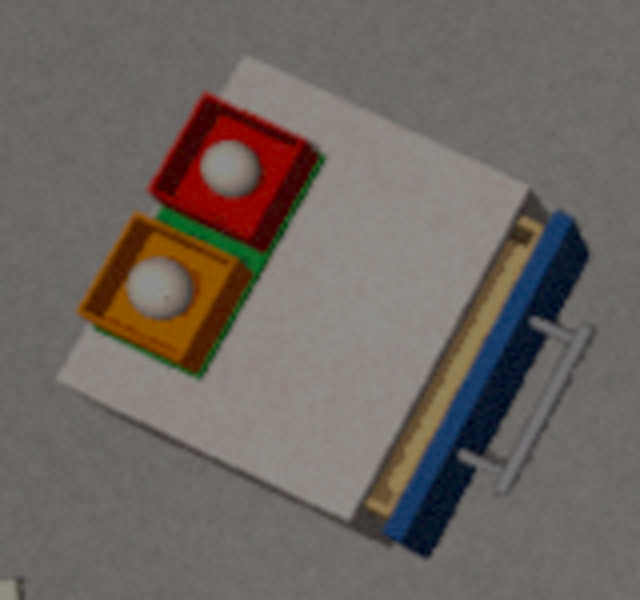

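View pics/crC.png

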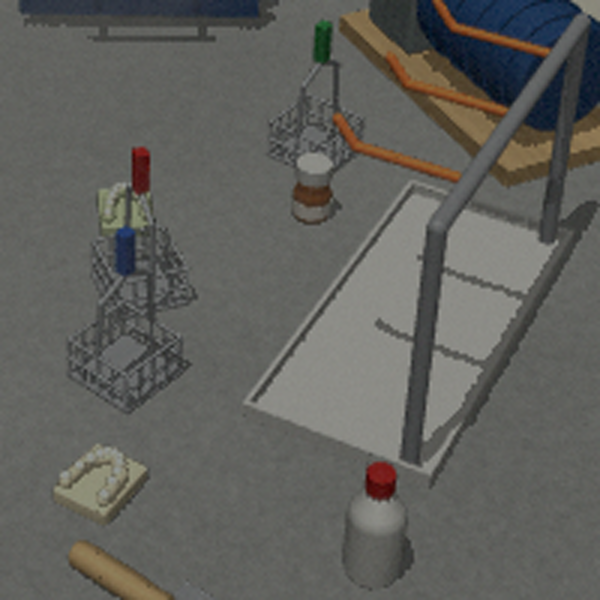

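```bash
cat >> h.py <<'E'
def yaw():
    x=R.from_rotvec(robot.get_state()['eef_rot']).as_matrix()[:,0]; return np.arctan2(x[1],x[0])
def go(x,y,z,deg=None):
    s=robot.get_state();M=R.from_rotvec(s['eef_rot']).as_matrix()
    d=M.T@(np.array([x,y,z])-s['eef_pos'])/.04
    y0=yaw(); t=0 if deg is None else -((np.radians(deg)-y0+np.pi)%(2*np.pi)-np.pi)
    print('MOVE',d.round(3),'turn',round(t,3),'| at',s['eef_pos'].round(4),'yaw',round(np.degrees(y0),1),'t',round(s['time'],1),'F',s['ft_force'].round(1),'w',round(s['grip_width'],4))
E
python3 -c "
from h import *
go(.58,.22,.28,155)"
```

```text
MOVE [-12.007  -5.184  -0.984] turn 0.114 | at [0.1903 0.569  0.2406] yaw 161.5 t 2.2 F [ 0.4  0.2 -0.8] w 0.093
```

Emit:
servo_tool(motion=[[[-1.2, -0.5, -0.98, 0.11, 0], [-2.4, -1, -0.98, 0.11, 0], [-3.6, -1.6, -0.98, 0.11, 0], [-4.8, -2.1, -0.98, 0.11, 0], [-6, -2.6, -0.98, 0.11, 0], [-7.2, -3.1, -0.98, 0.11, 0], [-8.4, -3.6, -0.98, 0.11, 0], [-9.6, -4.1, -0.98, 0.11, 0], [-10.8, -4.7, -0.98, 0.11, 0], [-12, -5.18, -0.98, 0.11, 0], [-12, -5.18, -0.98, 0.11, 0], [-12, -5.18, -0.98, 0.11, 0], [-12, -5.18, -0.98, 0.11, 0]]])

```text
time: 3.5
eef_pos: [0.58, 0.2197, 0.2794]
eef_rot: [-0.677, -3.067, 0.0]
ft_force: [-0.0, 1.7, 0.0]
grip_width: 0.093
```

```bash
python3 - <<'E'
from h import *
np.set_printoptions(precision=4,suppress=True)
c=cam('wrist');cv2.imwrite('pics/w1.png',c['frame']);P=c['P'];z=P[...,2]
print(c['W'])
t=cam('top');cv2.imwrite('pics/t1.png',t['frame'])
hm=tip_of('wrist','cab_drawer0_handle'); print([(o['p'],o['pixel'],ray(c,o['pixel'],.062)) for o in hm])
np.save('w1P.npy',P)
go(.6,.22,.28,155)
E
```

```text
[[ 0.4217  0.876   0.2342  0.5153]
 [ 0.9067 -0.407  -0.1101  0.2494]
 [-0.0011  0.2588 -0.9659  0.4235]
 [ 0.      0.      0.      1.    ]]
[(0.87, [332.0, 228.3], array([0.5993, 0.223 , 0.062 ]))]
MOVE [-0.491  0.188 -0.   ] turn 0.005 | at [0.579  0.2214 0.28  ] yaw 155.3 t 3.6 F [0.4 0.8 0. ] w 0.0933
```

View pics/w1.png

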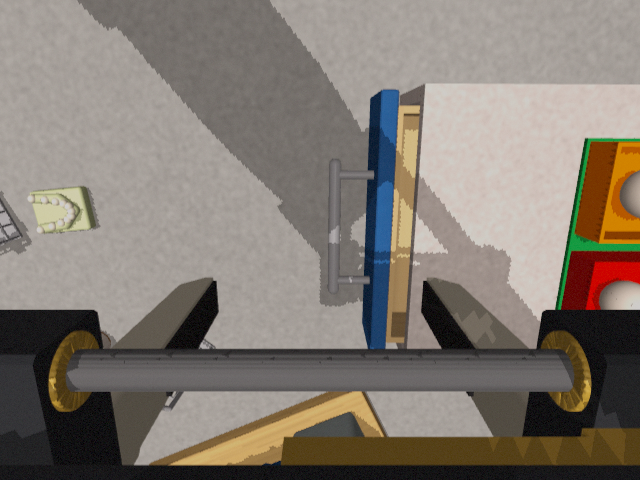

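View pics/t1.png

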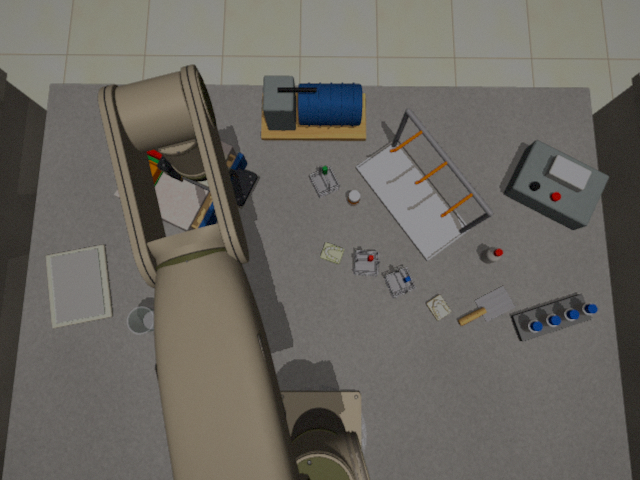

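```bash
python3 - <<'E'
from h import *
np.set_printoptions(precision=4,suppress=True)
P=np.load('w1P.npy');z=P[...,2]
# bar points rows 185..270, cols 325..345
sub=P[180:272,322:348].reshape(-1,3); m=(sub[:,2]>.058)&(sub[:,2]<.08); s=sub[m]; print(len(s),s.mean(0),s[:,2].max())
l=cv2.fitLine(s[:,:2].astype(np.float32),cv2.DIST_L2,0,.01,.01).ravel();print(l,np.degrees(np.arctan2(l[1],l[0])))
for r in (160,165,285,290): print(r,P[r,334])
# cabinet front top edge : z ~ .1
e=[]
for r in range(100,280,6):
    cc=[k for k in range(380,440) if abs(z[r,k]-.1)<.006]
    if cc: e.append(P[r,cc[0]][:2])
e=np.array(e,np.float32);l2=cv2.fitLine(e,cv2.DIST_HUBER,0,.01,.01).ravel();print(l2,np.degrees(np.arctan2(l2[1],l2[0])))
# drawer front top edge z~.089
sub=P[100:280,370:400].reshape(-1,3);m=(sub[:,2]>.083)&(sub[:,2]<.097);s2=sub[m];l3=cv2.fitLine(s2[:,:2].astype(np.float32),cv2.DIST_HUBER,0,.01,.01).ravel();print(l3,np.degrees(np.arctan2(l3[1],l3[0])),s2[:,2].mean())
n=np.array([-l2[1],l2[0]]); n*=np.sign(n[1]); print('n',n,'handle->cab edge',(l2[2:]-s.mean(0)[:2])@n,'drawer top',(l3[2:]-s.mean(0)[:2])@n)
E
```

```text
1076 [0.5968 0.2259 0.0663] 0.06994121292152711
[ 0.9033 -0.4291  0.5968  0.2259] -25.407677
160 [0.5421 0.2509 0.0649]
165 [0.5459 0.249  0.068 ]
285 [0.6506 0.2016 0.0663]
290 [0.6547 0.1997 0.0678]
[ 0.9045 -0.4265  0.5828  0.3067] -25.246069
[ 0.9044 -0.4267  0.5814  0.2798] -25.257774 0.08725275905789036
n [0.4265 0.9045] handle->cab edge 0.06706892817618045 drawer top 0.0422003427292383
```

```bash
python3 -c "
from h import *
go(.598,.2255,.15,154.75)"
```

```text
MOVE [-0.389  0.291  3.25 ] turn 0.009 | at [0.579  0.2214 0.28  ] yaw 155.3 t 3.6 F [0.4 0.8 0. ] w 0.0933
```

Emit:
servo_tool(motion=[[[-0.4, 0.29, 1, 0.01, 0.74], [-0.4, 0.29, 2, 0.01, 0.74], [-0.4, 0.29, 3.25, 0.01, 0.74], [-0.4, 0.29, 3.25, 0.01, 0.74], [-0.4, 0.29, 3.25, 0.01, 0.74], [-0.4, 0.29, 3.25, 0.01, 0.74], [-0.4, 0.29, 3.25, 0.01, 0.74]]], force=30)

```text
time: 4.35
eef_pos: [0.6011, 0.225, 0.154]
eef_rot: [0.688, 3.06, 0.004]
ft_force: [0.2, -0.3, -0.1]
grip_width: 0.0416
```

```bash
python3 - <<'E'
from h import *
c=cam('wrist');cv2.imwrite('pics/w2.png',c['frame'])
go(.598,.2255,.066,154.75)
E
```

```text
MOVE [ 0.083 -0.022  2.186] turn -0.002 | at [0.6009 0.2248 0.1535] yaw 154.6 t 4.4 F [ 0.2 -0.6 -0.2] w 0.0376
```

View pics/w2.png

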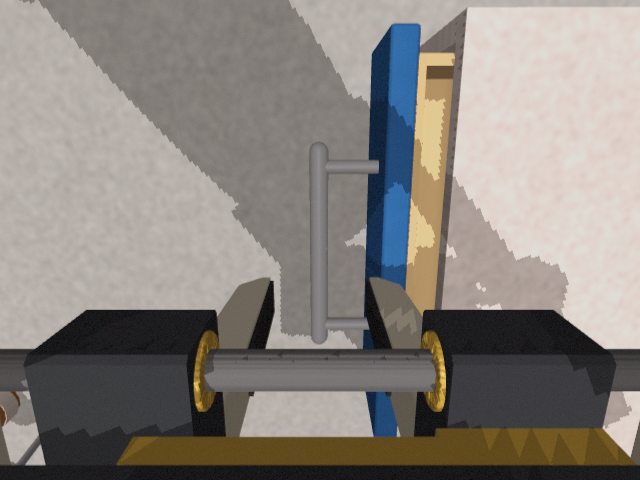

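Emit:
servo_tool(motion=[[[0.05, 0, 0, 0, 0.76], [0.05, 0, 0, 0, 0.76], [0.05, 0, 0, 0, 0.76], [0.05, 0, 0.5, 0, 0.76], [0.05, 0, 1, 0, 0.76], [0.05, 0, 1.5, 0, 0.76], [0.05, 0, 2.1, 0, 0.76], [0.05, 0, 2.1, 0, 0.76], [0.05, 0, 2.1, 0, 0.76], [0.05, 0, 2.1, 0, 1], [0.05, 0, 2.1, 0, 1], [0.05, 0, 2.1, 0, 1], [0.05, 0, 2.1, 0, 1], [0.05, 0, 2.1, 0, 1]]], force=30)

```text
time: 5.8
eef_pos: [0.5986, 0.2253, 0.0677]
eef_rot: [0.689, 3.062, 0.002]
ft_force: [-1.4, -0.2, 5.9]
grip_width: 0.01
```

```bash
python3 - <<'E'
from h import *
go(.598-.4265*.125,.2255-.9045*.125,.066,154.75)
E
```

```text
MOVE [ 0.009 -3.127  0.037] turn -0.002 | at [0.5986 0.2253 0.0677] yaw 154.6 t 5.8 F [-1.4 -0.2  5.9] w 0.01
```

Emit:
servo_tool(motion=[[[0, -0.2, 0, 0, 1], [0, -0.5, 0, 0, 1], [0, -0.8, 0, 0, 1], [0, -1.1, 0, 0, 1], [0, -1.4, 0, 0, 1], [0, -1.7, 0, 0, 1], [0, -2, 0, 0, 1], [0, -2.3, 0, 0, 1], [0, -2.6, 0, 0, 1], [0, -2.8, 0, 0, 1], [0, -2.9, 0, 0, 1], [0, -3, 0, 0, 1], [0, -3, 0, 0, 1], [0, -3, 0, 0, 1]]])

```text
time: 7.2
eef_pos: [0.5472, 0.1161, 0.0677]
eef_rot: [0.69, 3.062, 0.001]
ft_force: [-0.1, -1.3, 8.7]
grip_width: 0.0099
```

Emit:
servo_tool(motion=[[[0, -0.1, 0, 0, 1], [0, -0.15, 0, 0, 1], [0, -0.2, 0, 0, 1], [0, -0.25, 0, 0, 1], [0, -0.3, 0, 0, 1], [0, -0.3, 0, 0, 1], [0, -0.3, 0, 0, 1]]])

```text
time: 7.9
eef_pos: [0.5422, 0.1054, 0.0677]
eef_rot: [0.689, 3.062, 0.001]
ft_force: [0.1, -0.9, 7.0]
grip_width: 0.0099
```

Emit:
servo_tool(motion=[[[0, -0.1, 0, 0, 1], [0, -0.15, 0, 0, 1], [0, -0.2, 0, 0, 1], [0, -0.25, 0, 0, 1], [0, -0.3, 0, 0, 1], [0, -0.3, 0, 0, 1], [0, -0.3, 0, 0, 1]]])

```text
time: 8.6
eef_pos: [0.5388, 0.0984, 0.0678]
eef_rot: [0.688, 3.059, 0.012]
ft_force: [11.1, 19.0, -4.0]
grip_width: 0.0097
```

Emit:
servo_tool(motion=[[[0, 0.1, 0, 0, 0.78], [0, 0.1, 0, 0, 0.76], [0, 0.1, 0, 0, 0.76], [0, 0.1, 0, 0, 0.76], [0, 0.1, -0.5, 0, 0.76], [0, 0.1, -1.2, 0, 0.76], [0, 0.1, -2, 0, 0.76], [0, 0.1, -3, 0, 0.4], [0, 0.1, -4, 0, 0], [0, 0.1, -5, 0, 0], [0, 0.1, -5, 0, 0], [0, 0.1, -5, 0, 0]]])

```text
time: 9.8
eef_pos: [0.5379, 0.0982, 0.2669]
eef_rot: [0.69, 3.063, 0.001]
ft_force: [0.5, 0.3, -0.5]
grip_width: 0.0576
```

```bash
python3 - <<'E'
from h import *
np.set_printoptions(precision=4,suppress=True)
c=cam('wrist');cv2.imwrite('pics/w3.png',c['frame']);P=c['P'];np.save('w3P.npy',P)
print([(o['p'],o['pixel'],ray(c,o['pixel'],.062)) for o in tip_of('wrist','cab_drawer0_handle')])
print([(o['p'],o['pixel'],ray(c,o['pixel'],.022)) for o in tip_of('wrist','drawer_floor')])
go(.45,-.02,.3,180)
E
```

```text
[(0.82, [320.1, 219.4], array([0.5429, 0.096 , 0.062 ]))]
[(0.67, [467.7, 210.5], array([0.6062, 0.23  , 0.022 ]))]
MOVE [ 0.688 -3.597 -0.898] turn -0.443 | at [0.5364 0.0982 0.2637] yaw 154.6 t 9.9 F [-1.4  0.3 -0.3] w 0.0698
```

View pics/w3.png

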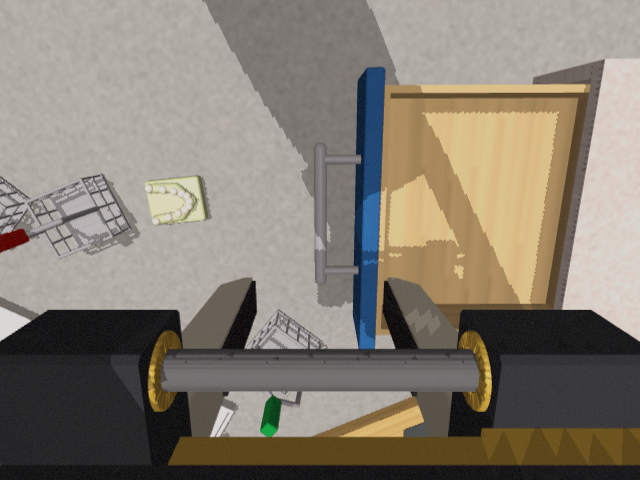

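```bash
cat >> h.py <<'E'
def model(camn='wrist',c=None,hz=0.014,base=0.0):
    c=c or cam(camn); out=[]
    for o in outline_of(camn,'model0'):
        v,u=np.nonzero(o['mask']); P=c['P'][v,u]; ok=(P[:,2]>base+.006)&(P[:,2]<base+.035); 
        if ok.sum()<30: print('skip',o['p'],o['bbox'],ok.sum()); continue
        q=P[ok][:,:2].astype(np.float32)
        r=cv2.minAreaRect(q)
        # median colour
        print('model p',round(o['p'],2),'bbox',np.round(o['bbox']),'rect',np.round(r[0],4),np.round(r[1],4),round(r[2],1),'z',np.nanpercentile(P[ok][:,2],[5,50,95]).round(3),'mean',q.mean(0).round(4),'bgr',np.median(c['frame'][v,u],0))
        out.append(r)
    return c,out
E
python3 - <<'E'
from h import *
np.set_printoptions(precision=4,suppress=True)
c,o=model('wrist')
model('top')
print(robot.get_state()['joint_positions'], np.degrees(yaw()))
E
```

```text
model p 0.83 bbox [144. 178. 212. 230.] rect [ 0.4719 -0.0339] [0.0563 0.0459] 70.6 z [0.012 0.015 0.025] mean [ 0.4716 -0.031 ] bgr [173.5 206.  209. ]
model p 0.93 bbox [426. 296. 452. 320.] rect [ 0.3276 -0.3198] [0.055  0.0487] 31.5 z [0.012 0.018 0.028] mean [ 0.3264 -0.3171] bgr [120. 130. 133.]
model p 0.59 bbox [318. 243. 340. 265.] rect [ 0.4726 -0.032 ] [0.0553 0.0453] 70.7 z [0.012 0.018 0.027] mean [ 0.4717 -0.032 ] bgr [112. 131. 131.]
[ 0.0872 -0.0233  1.6042 -0.      1.563  -1.0407] 154.62897856960262
```

```bash
python3 - <<'E'
from h import *
go(.472,-.033,.15,70.6)
E
```

```text
MOVE [ 0.052 -3.658  2.867] turn 1.467 | at [0.5368 0.0983 0.2645] yaw 154.6 t 10.2 F [-0.1  0.4 -0.1] w 0.0854
```

Emit:
servo_tool(motion=[[[0.05, -1, 0, 0.14, 0.25], [0.05, -2, 0.3, 0.28, 0.25], [0.05, -3, 0.8, 0.42, 0.25], [0.05, -3.66, 1.4, 0.56, 0.25], [0.05, -3.66, 2, 0.7, 0.25], [0.05, -3.66, 2.4, 0.84, 0.25], [0.05, -3.66, 2.4, 0.98, 0.25], [0.05, -3.66, 2.4, 1.12, 0.25], [0.05, -3.66, 2.4, 1.26, 0.25], [0.05, -3.66, 2.4, 1.4, 0.25], [0.05, -3.66, 2.4, 1.467, 0.25], [0.05, -3.66, 2.4, 1.467, 0.25], [0.05, -3.66, 2.4, 1.467, 0.25]]])

```text
time: 11.45
eef_pos: [0.4727, -0.0329, 0.1695]
eef_rot: [-2.562, -1.818, 0.001]
ft_force: [0.7, 0.8, 0.3]
grip_width: 0.0696
```

```bash
python3 - <<'E'
from h import *
c,o=model('wrist');cv2.imwrite('pics/w4.png',c['frame'])
go(.472,-.033,.024,70.6)
E
```

```text
model p 0.57 bbox [286. 190. 354. 264.] rect [ 0.4717 -0.0341] [0.0552 0.046 ] 70.6 z [0.012 0.015 0.025] mean [ 0.4725 -0.0321] bgr [173. 205. 209.]
MOVE [-0.006 -0.016  3.641] turn 0.001 | at [ 0.4727 -0.033   0.1696] yaw 70.7 t 11.6 F [-0.5  1.2 -0.1] w 0.0698
```

View pics/w4.png

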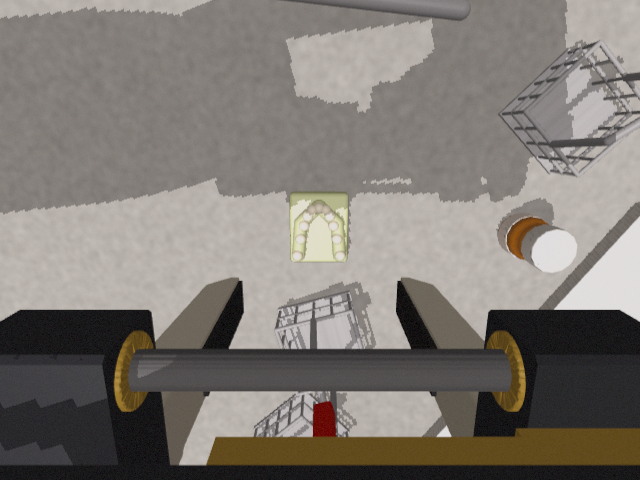

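Emit:
servo_tool(motion=[[[0, 0, 1, 0, 0.25], [0, 0, 2, 0, 0.25], [0, 0, 3, 0, 0.25], [0, 0, 3.4, 0, 0.25], [0, 0, 3.62, 0, 0.25], [0, 0, 3.62, 0, 0.25], [0, 0, 3.62, 0, 0.6], [0, 0, 3.62, 0, 0.8], [0, 0, 3.62, 0, 0.8], [0, 0, 3.62, 0, 0.8], [0, 0, 3.62, 0, 0.8], [0, 0, 3.62, 0, 0.8]]], force=20)

```text
time: 12.75
eef_pos: [0.4735, -0.0331, 0.026]
eef_rot: [2.563, 1.814, 0.001]
ft_force: [-1.3, 1.5, 5.9]
grip_width: 0.0459
```

Emit:
servo_tool(motion=[[[0, 0, -0.5, 0, 0.8], [0, 0, -1.5, 0, 0.8], [0, 0, -2.5, 0, 0.8], [0, 0, -3.5, 0, 0.8], [0, 0, -3.5, 0, 0.8]]])

```text
time: 13.25
eef_pos: [0.4766, -0.0336, 0.1718]
eef_rot: [2.558, 1.81, 0.012]
ft_force: [1.0, -0.1, -0.9]
grip_width: 0.046
```

```bash
python3 - <<'E'
from h import *
go(.634,.1925,.165,64.75)
E
```

```text
MOVE [6.64  1.828 0.202] turn 0.102 | at [ 0.4766 -0.0336  0.1718] yaw 70.6 t 13.2 F [ 1.  -0.1 -0.9] w 0.046
```

Emit:
servo_tool(motion=[[[0.9, 0.25, 0, 0.03, 0.8], [1.8, 0.5, 0, 0.05, 0.8], [2.8, 0.8, 0, 0.1, 0.8], [3.8, 1.1, 0, 0.1, 0.8], [4.8, 1.4, 0, 0.1, 0.8], [5.8, 1.6, 0, 0.1, 0.8], [6.64, 1.83, 0, 0.1, 0.8], [6.64, 1.83, 0, 0.1, 0.8], [6.64, 1.83, 0, 0.1, 0.8], [6.64, 1.83, 0, 0.1, 0.8]]])

```text
time: 14.25
eef_pos: [0.6295, 0.1923, 0.1642]
eef_rot: [-2.652, -1.684, 0.002]
ft_force: [0.0, -0.1, -0.6]
grip_width: 0.0456
```

```bash
python3 - <<'E'
from h import *
c=cam('wrist');cv2.imwrite('pics/w5.png',c['frame'])
# overlay target edges on floor
n=np.array([.4265,.9045,0]);yv=np.array([-.9045,.4265,0]);C=np.array([.601,.228,.022])
im=c['frame'].copy()
for x,y in [(-.0925,-.104),(-.0925,.104),(.0925,.104),(.0925,-.104),(0,0),(-.018,.045),(-.018,-.045)]:
    p=proj(c,C+n*x+yv*y); 
    cv2.circle(im,(int(p[0]),int(p[1])),4,(255,0,255),-1); print(x,y,p)
cv2.imwrite('pics/w5.png',im)
go(.634,.1925,.0485,64.75)
E
```

```text
-0.0925 -0.104 (np.float64(397.9796050134114), np.float64(318.6935460718316))
-0.0925 0.104 (np.float64(137.13295206055622), np.float64(318.3673285474942))
0.0925 0.104 (np.float64(103.97371680080315), np.float64(68.33372648850326))
0.0925 -0.104 (np.float64(412.49488296317645), np.float64(68.42728997429191))
0 0 (np.float64(263.20945087413924), np.float64(203.93043135786385))
-0.018 0.045 (np.float64(203.93390000081834), np.float64(227.65651509707328))
-0.018 -0.045 (np.float64(324.2897164086773), np.float64(227.76563872447326))
MOVE [0.057 0.096 2.903] turn 0.001 | at [0.6297 0.1921 0.1646] yaw 64.8 t 14.3 F [ 0.1 -0.7 -0.4] w 0.0454
```

View pics/w5.png

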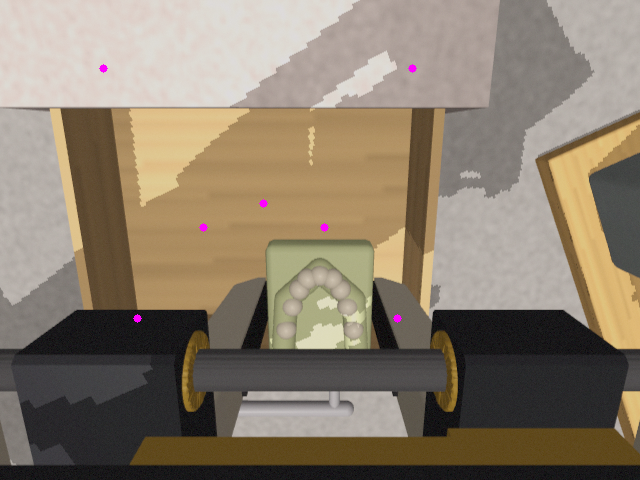

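Emit:
servo_tool(motion=[[[0.05, 0.05, 0.5, 0, 0.8], [0.05, 0.05, 1.2, 0, 0.8], [0.05, 0.05, 2, 0, 0.8], [0.05, 0.05, 2.5, 0, 0.8], [0.05, 0.05, 2.75, 0, 0.8], [0.05, 0.05, 2.85, 0, 0.8], [0.05, 0.05, 2.85, 0, 0.8], [0.05, 0.05, 2.85, 0, 0.8]]])

```text
time: 15.1
eef_pos: [0.634, 0.1941, 0.0528]
eef_rot: [2.651, 1.684, 0.004]
ft_force: [0.8, 0.6, -0.8]
grip_width: 0.0459
```

Emit:
servo_tool(motion=[[[0, 0, 0.06, 0, 0.8], [0, 0, 0.09, 0, 0.8], [0, 0, 0.09, 0, 0.8], [0, 0, 0.09, 0, 0.8]]])

```text
time: 15.5
eef_pos: [0.6334, 0.1943, 0.0481]
eef_rot: [2.651, 1.684, 0.002]
ft_force: [0.0, 0.2, 2.0]
grip_width: 0.046
```

Emit:
servo_tool(motion=[[[0, 0, 0, 0, 0.45], [0, 0, 0, 0, 0.4], [0, 0, 0, 0, 0.4], [0, 0, -0.5, 0, 0.4], [0, 0, -1.5, 0, 0.4], [0, 0, -2.5, 0, 0.4], [0, 0, -3.5, 0, 0.25], [0, 0, -4.5, 0, 0.25], [0, 0, -4.5, 0, 0.25], [0, 0, -4.5, 0, 0.25]]])

```text
time: 16.5
eef_pos: [0.6337, 0.1943, 0.2292]
eef_rot: [2.651, 1.684, 0.005]
ft_force: [-0.8, 0.3, -1.1]
grip_width: 0.0699
```

```bash
python3 - <<'E'
from h import *
c,o=model('wrist',base=.022);cv2.imwrite('pics/w6.png',c['frame'])
model('top')
go(.327,-.319,.23,31.5)
E
```

```text
model p 0.75 bbox [292. 185. 347. 252.] rect [0.6331 0.1924] [0.0557 0.0459] 64.5 z [0.034 0.037 0.047] mean [0.6338 0.194 ] bgr [132. 172. 173.]
model p 0.78 bbox [425. 296. 450. 324.] rect [ 0.3264 -0.32  ] [0.0588 0.0485] 33.3 z [0.011 0.017 0.027] mean [ 0.3266 -0.3169] bgr [120. 131. 134.]
MOVE [-14.845  -1.448  -0.085] turn 0.582 | at [0.6318 0.1938 0.2251] yaw 64.8 t 16.7 F [ 0.1  0.3 -0.3] w 0.0701
```

View pics/w6.png

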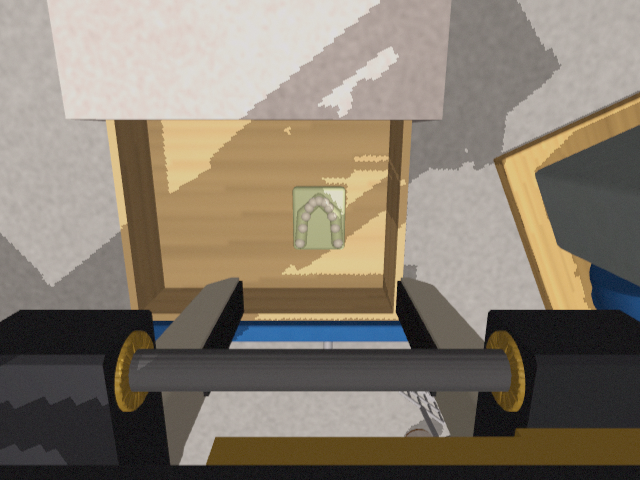

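Emit:
servo_tool(motion=[[[-1.1, -0.1, 0, 0.1, 0.25], [-2.2, -0.2, 0, 0.2, 0.25], [-3.3, -0.3, 0, 0.3, 0.25], [-4.4, -0.4, 0, 0.4, 0.25], [-5.5, -0.5, 0, 0.5, 0.25], [-6.6, -0.6, 0, 0.58, 0.25], [-7.7, -0.7, 0, 0.58, 0.25], [-8.8, -0.8, 0, 0.58, 0.25], [-9.9, -0.95, 0, 0.58, 0.25], [-11, -1.1, 0, 0.58, 0.25], [-12.1, -1.2, 0, 0.58, 0.25], [-13.2, -1.3, 0, 0.58, 0.25], [-14.3, -1.4, 0, 0.58, 0.25], [-14.85, -1.45, 0, 0.58, 0.25], [-14.85, -1.45, 0.5, 0.58, 0.25], [-14.85, -1.45, 1, 0.58, 0.25], [-14.85, -1.45, 1.2, 0.58, 0.25], [-14.85, -1.45, 1.2, 0.58, 0.25], [-14.85, -1.45, 1.2, 0.58, 0.25]]])

```text
time: 18.6
eef_pos: [0.328, -0.3187, 0.1797]
eef_rot: [-3.022, -0.856, 0.0]
ft_force: [-0.2, -0.4, 0.3]
grip_width: 0.0699
```

```bash
python3 - <<'E'
from h import *
c,o=model('wrist');cv2.imwrite('pics/w7.png',c['frame'])
go(.327,-.319,.025,32.5)
E
```

```text
model p 0.86 bbox [289. 192. 349. 262.] rect [ 0.3251 -0.3209] [0.0564 0.0458] 32.6 z [0.012 0.015 0.025] mean [ 0.3273 -0.3198] bgr [187. 206. 211.]
MOVE [-0.029 -0.028  3.886] turn -0.015 | at [ 0.3284 -0.3192  0.1805] yaw 31.6 t 18.7 F [-0.5 -0.6  0.1] w 0.0696
```

View pics/w7.png

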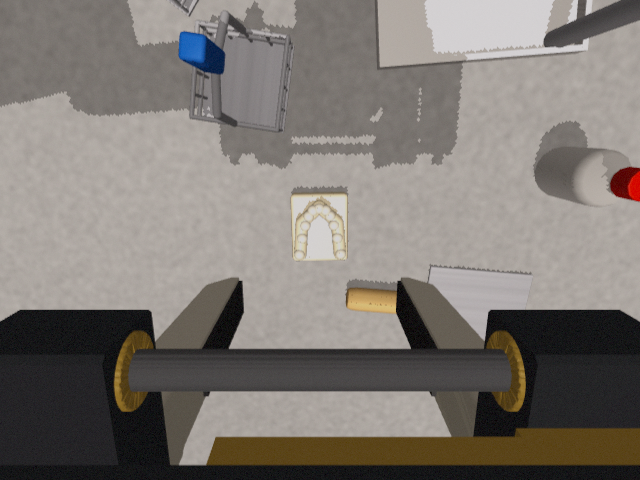

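Emit:
servo_tool(motion=[[[-0.06, 0, 1, -0.015, 0.25], [-0.06, 0, 2, -0.015, 0.25], [-0.06, 0, 3, -0.015, 0.25], [-0.06, 0, 3.6, -0.015, 0.25], [-0.06, 0, 3.86, -0.015, 0.25], [-0.06, 0, 3.86, -0.015, 0.25], [-0.06, 0, 3.86, -0.015, 0.6], [-0.06, 0, 3.86, -0.015, 0.8], [-0.06, 0, 3.86, -0.015, 0.8], [-0.06, 0, 3.86, -0.015, 0.8], [-0.06, 0, 3.86, -0.015, 0.8], [-0.06, 0, 3.86, -0.015, 0.8]]], force=20)

```text
time: 19.9
eef_pos: [0.3265, -0.3209, 0.0262]
eef_rot: [3.015, 0.878, 0.001]
ft_force: [-0.5, 1.3, 7.1]
grip_width: 0.0462
```

Emit:
servo_tool(motion=[[[0, 0, -1, 0, 0.8], [0, 0, -2, 0, 0.8], [0, 0, -3, 0, 0.8], [0, 0, -4, 0, 0.8], [0, 0, -4.8, 0, 0.8], [0, 0, -4.8, 0, 0.8]]])

```text
time: 20.5
eef_pos: [0.3277, -0.3224, 0.223]
eef_rot: [3.008, 0.876, 0.006]
ft_force: [0.6, -0.2, -1.0]
grip_width: 0.0457
```

```bash
python3 - <<'E'
from h import *
go(.5526,.2309,.22,64.75)
E
```

```text
MOVE [ 1.217e+01 -8.650e+00  7.000e-03] turn -0.563 | at [ 0.3277 -0.3224  0.223 ] yaw 32.5 t 20.5 F [ 0.6 -0.2 -1. ] w 0.0457
```

Emit:
servo_tool(motion=[[[0.9, -0.65, 0, -0.1, 0.8], [1.8, -1.3, 0, -0.2, 0.8], [2.7, -1.9, 0, -0.3, 0.8], [3.6, -2.6, 0, -0.4, 0.8], [4.5, -3.2, 0, -0.5, 0.8], [5.4, -3.8, 0, -0.56, 0.8], [6.3, -4.5, 0, -0.56, 0.8], [7.2, -5.1, 0, -0.56, 0.8], [8.1, -5.8, 0, -0.56, 0.8], [9, -6.4, 0, -0.56, 0.8], [9.9, -7, 0, -0.56, 0.8], [10.8, -7.7, 0, -0.56, 0.8], [11.6, -8.2, 0, -0.56, 0.8], [12.17, -8.65, 0, -0.56, 0.8], [12.17, -8.65, 0, -0.56, 0.8], [12.17, -8.65, 0, -0.56, 0.8], [12.17, -8.65, 0, -0.56, 0.8]]])

```text
time: 22.2
eef_pos: [0.5503, 0.2322, 0.2163]
eef_rot: [2.656, 1.677, -0.002]
ft_force: [0.8, -0.2, -1.1]
grip_width: 0.0455
```

```bash
python3 - <<'E'
from h import *
c,o=model('wrist',base=.022);cv2.imwrite('pics/w8.png',c['frame'])
go(.5526,.2309,.048,64.75)
E
```

```text
model p 0.96 bbox [396. 187. 458. 255.] rect [0.6327 0.1923] [0.0558 0.0461] 64.9 z [0.034 0.037 0.047] mean [0.6316 0.1952] bgr [166. 201. 206.]
skip 0.79 [264.9, 239.4, 376.5, 349.7] 0
MOVE [-2.000e-03  5.800e-02  4.222e+00] turn -0.004 | at [0.5506 0.232  0.2169] yaw 64.5 t 22.3 F [ 0.6 -0.  -0.6] w 0.0457
```

View pics/w8.png

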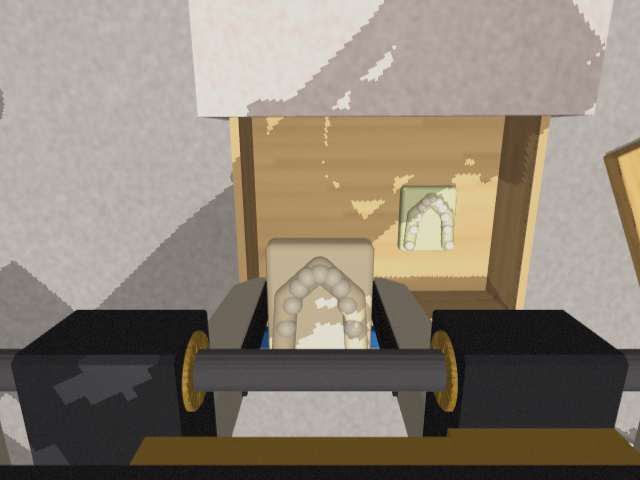

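Emit:
servo_tool(motion=[[[0, 0.05, 1, 0, 0.8], [0, 0.05, 2, 0, 0.8], [0, 0.05, 3, 0, 0.8], [0, 0.05, 3.8, 0, 0.8], [0, 0.05, 4.1, 0, 0.8], [0, 0.05, 4.17, 0, 0.8], [0, 0.05, 4.2, 0, 0.8], [0, 0.05, 4.2, 0, 0.8], [0, 0.05, 4.2, 0, 0.8]]])

```text
time: 23.2
eef_pos: [0.554, 0.2326, 0.0511]
eef_rot: [2.655, 1.677, 0.005]
ft_force: [-0.0, -0.2, -0.9]
grip_width: 0.0457
```

Emit:
servo_tool(motion=[[[0, 0, 0.04, 0, 0.8], [0, 0, 0.07, 0, 0.8], [0, 0, 0.07, 0, 0.8], [0, 0, 0.07, 0, 0.8]]])

```text
time: 23.6
eef_pos: [0.5537, 0.233, 0.0481]
eef_rot: [2.656, 1.678, 0.004]
ft_force: [-1.8, 0.4, 8.8]
grip_width: 0.0455
```

Contact; release and rise, then look.

Emit:
servo_tool(motion=[[[0, 0, 0, 0, 0.45], [0, 0, 0, 0, 0.4], [0, 0, 0, 0, 0.4], [0, 0, -0.5, 0, 0.4], [0, 0, -1.5, 0, 0.4], [0, 0, -2.5, 0, 0.4], [0, 0, -3.5, 0, 0.25], [0, 0, -4.5, 0, 0.25], [0, 0, -4.5, 0, 0.25], [0, 0, -4.5, 0, 0.25]]])

```text
time: 24.6
eef_pos: [0.5533, 0.2324, 0.2275]
eef_rot: [2.655, 1.677, 0.004]
ft_force: [0.3, -0.9, 0.3]
grip_width: 0.0695
```

```bash
python3 - <<'E'
from h import *
c,o=model('wrist',base=.022);cv2.imwrite('pics/w9.png',c['frame'])
t=cam('top');model('top',t);cv2.imwrite('pics/t9.png',t['frame'])
s=cam('side');model('side',s)
H=np.array([.540,.0985]);n=np.array([.4265,.9045])
b=H-n*.03
go(b[0],b[1],.2,154.75)
E
```

```text
model p 0.94 bbox [412. 198. 474. 262.] rect [0.6478 0.1741] [0.0554 0.0467] 64.3 z [0.033 0.037 0.047] mean [0.6465 0.1769] bgr [182. 216. 219.]
model p 0.9 bbox [290. 184. 348. 250.] rect [0.5534 0.2316] [0.056  0.0456] 65.6 z [0.034 0.037 0.047] mean [0.5542 0.2331] bgr [146. 173. 188.]
model p 0.81 bbox [242. 179. 267. 200.] rect [0.651  0.1774] [0.0625 0.0475] 68.3 z [0.024 0.034 0.035] mean [0.6496 0.179 ] bgr [111. 136. 138.]
model p 0.15 bbox [361. 229. 386. 277.] rect [ 0.6645 -0.0135] [0.0668 0.0669] 21.8 z [0.006 0.018 0.034] mean [ 0.6588 -0.0102] bgr [80.5 83.  81. ]
MOVE [-3.888  1.172  0.616] turn -1.574 | at [0.5518 0.232  0.2244] yaw 64.6 t 24.9 F [-0.3  1.2 -0. ] w 0.0699
```

View pics/w9.png

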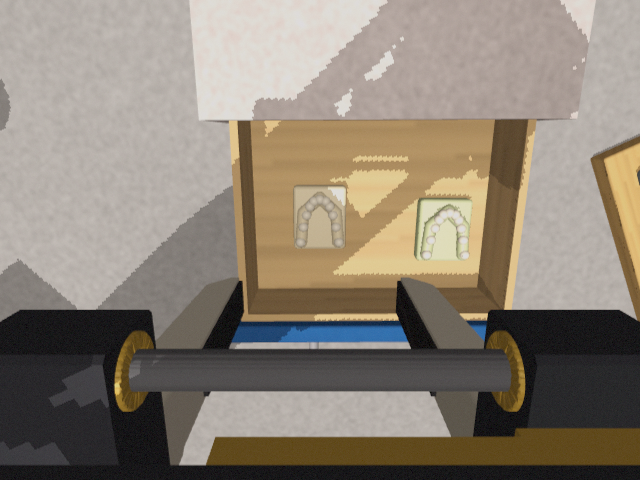

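View pics/t9.png

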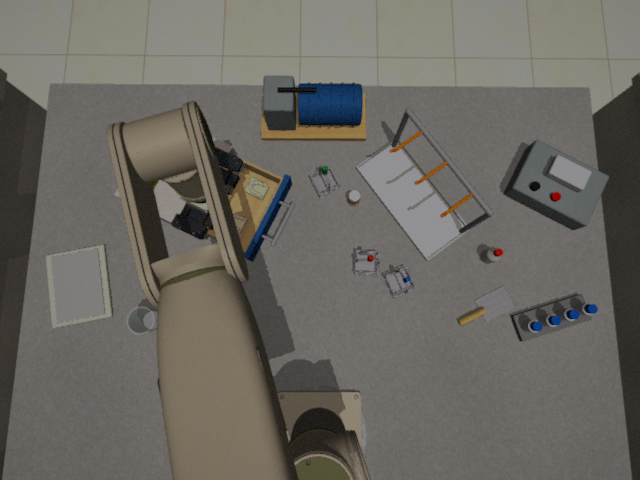

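```bash
python3 - <<'E'
from h import *
H=np.array([.540,.0985]);n=np.array([.4265,.9045])
b=H-n*.04
go(b[0],b[1],.066,64.75)
b=H+n*(.157-.013)
go(b[0],b[1],.066,64.75)
E
```

```text
MOVE [-4.131  1.18   3.966] turn -0.003 | at [0.5518 0.232  0.2244] yaw 64.6 t 24.9 F [-0.3  1.2 -0. ] w 0.0699
MOVE [0.469 1.164 3.957] turn -0.003 | at [0.5518 0.232  0.2244] yaw 64.6 t 24.9 F [-0.3  1.2 -0. ] w 0.0699
```

Emit:
servo_tool(motion=[[[-1, 0.4, 0, 0, 1], [-2, 0.8, 0, 0, 1], [-3, 1.18, 0, 0, 1], [-4.13, 1.18, 0, 0, 1], [-4.13, 1.18, 0, 0, 1], [-4.13, 1.18, 0, 0, 1], [-4.13, 1.18, 1, 0, 1], [-4.13, 1.18, 2, 0, 1], [-4.13, 1.18, 3, 0, 1], [-4.13, 1.18, 3.97, 0, 1], [-4.13, 1.18, 3.97, 0, 1], [-4.13, 1.18, 3.97, 0, 1]]])

```text
time: 26.1
eef_pos: [0.5239, 0.0637, 0.0673]
eef_rot: [-2.654, -1.679, 0.003]
ft_force: [0.7, 0.2, 0.8]
grip_width: 0.0008
```

```bash
python3 - <<'E'
from h import *
c=cam('wrist');cv2.imwrite('pics/w10.png',c['frame'])
H=np.array([.540,.0985]);n=np.array([.4265,.9045])
b=H+n*(.157-.013)
go(b[0],b[1],.066,64.75)
E
```

```text
MOVE [ 4.545 -0.053  0.082] turn -0.002 | at [0.5254 0.0636 0.0691] yaw 64.6 t 26.1 F [ 0.5 -0.7  0.3] w 0.0002
```

View pics/w10.png

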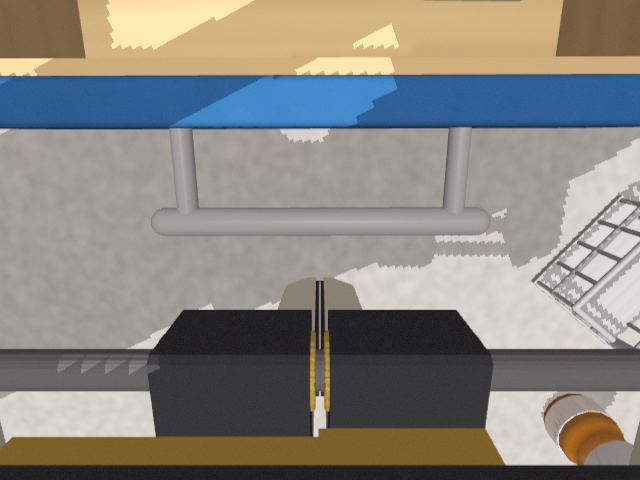

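Emit:
servo_tool(motion=[[[0.3, 0, 0.05, 0, 1], [0.6, 0, 0.05, 0, 1], [0.75, 0, 0.05, 0, 1], [0.9, 0, 0.05, 0, 1], [1.1, 0, 0.05, 0, 1], [1.35, 0, 0.05, 0, 1], [1.6, 0, 0.05, 0, 1], [1.85, 0, 0.05, 0, 1], [2.1, 0, 0.05, 0, 1], [2.35, 0, 0.05, 0, 1], [2.6, 0, 0.05, 0, 1], [2.85, 0, 0.05, 0, 1], [3.1, 0, 0.05, 0, 1], [3.35, 0, 0.05, 0, 1], [3.6, 0, 0.05, 0, 1], [3.85, 0, 0.05, 0, 1], [4.05, 0, 0.05, 0, 1], [4.2, 0, 0.05, 0, 1], [4.2, 0, 0.05, 0, 1], [4.2, 0, 0.05, 0, 1]]])

```text
time: 28.15
eef_pos: [0.5966, 0.2146, 0.0655]
eef_rot: [2.656, 1.678, 0.001]
ft_force: [0.8, 0.6, -0.3]
grip_width: 0.0005
```

Emit:
servo_tool(motion=[[[0.1, 0, 0, 0, 1], [0.15, 0, 0, 0, 1], [0.2, 0, 0, 0, 1], [0.25, 0, 0, 0, 1], [0.28, 0, 0, 0, 1], [0.28, 0, 0, 0, 1], [0.28, 0, 0, 0, 1]]])

```text
time: 28.85
eef_pos: [0.6013, 0.2248, 0.0655]
eef_rot: [-2.656, -1.678, -0.0]
ft_force: [-0.7, -0.5, 0.1]
grip_width: 0.0001
```

Emit:
servo_tool(motion=[[[0.05, 0, 0, 0, 1], [0.1, 0, 0, 0, 1], [0.15, 0, 0, 0, 1], [0.18, 0, 0, 0, 1], [0.18, 0, 0, 0, 1]]])

```text
time: 29.35
eef_pos: [0.6024, 0.2271, 0.0654]
eef_rot: [2.654, 1.675, -0.013]
ft_force: [-12.5, -20.7, 15.2]
grip_width: 0.0
```

Emit:
servo_tool(motion=[[[-0.3, 0, 0, 0, 1], [-1, 0, 0, 0, 1], [-1.5, 0, -1, 0, 1], [-1.5, 0, -2, 0, 1], [-1.5, 0, -3, 0, 0.6], [-1.5, 0, -4, 0, 0.6], [-1.5, 0, -5, 0, 0.6], [-1.5, 0, -5, 0, 0.6], [-1.5, 0, -5, 0, 0.6]]])

```text
time: 30.25
eef_pos: [0.5793, 0.1773, 0.267]
eef_rot: [2.655, 1.678, 0.005]
ft_force: [0.2, 0.1, -0.9]
grip_width: 0.0347
```

```bash
python3 - <<'E'
from h import *
c=cam('wrist');cv2.imwrite('pics/w11.png',c['frame']);np.save('w11P.npy',c['P'])
t=cam('top');cv2.imwrite('pics/t11.png',t['frame'])
E
```

```text
(no output)
```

View pics/w11.png

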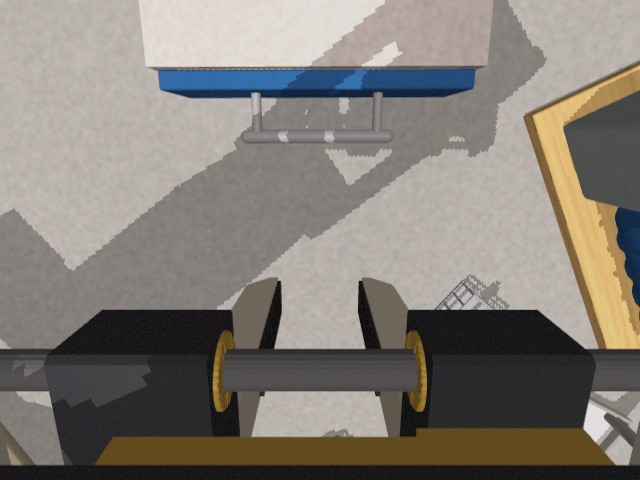

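View now.

```bash
python3 - <<'E'
from h import *
P=np.load('w11P.npy');z=P[...,2]
s=P[128:146,262:365].reshape(-1,3);s=s[(s[:,2]>.055)&(s[:,2]<.075)];print(s.mean(0))
e=[]
for col in range(170,480,8):
    r=[k for k in range(40,90) if abs(z[k,col]-.1)<.005]
    if r:e.append(P[r[-1],col][:2])
n=np.array([.4265,.9045]);print(np.median((np.array(e)-s.mean(0)[:2])@n))
go(.53,-.12,.40,122)
E
```

```text
[0.60398767 0.24125008 0.06633879]
0.04986171889706203
MOVE [-7.22   2.101 -3.401] turn -1.002 | at [0.5779 0.1769 0.2638] yaw 64.6 t 30.4 F [-0.2 -0.2 -0.3] w 0.0368
```

Emit:
servo_tool(motion=[[[-1, 0.3, -1, -0.1, 0.6], [-2, 0.6, -1.8, -0.25, 0.6], [-3, 0.9, -2.6, -0.4, 0.6], [-4, 1.2, -3.4, -0.54, 0.6], [-5, 1.5, -3.4, -0.68, 0.6], [-6, 1.8, -3.4, -0.82, 0.6], [-7.2, 2.1, -3.4, -0.96, 0.6], [-7.2, 2.1, -3.4, -1, 0.6], [-7.2, 2.1, -3.4, -1, 0.6], [-7.2, 2.1, -3.4, -1, 0.6], [-7.2, 2.1, -3.4, -1, 0.6]]])

```text
time: 31.45
eef_pos: [0.5308, -0.1181, 0.4006]
eef_rot: [-1.526, -2.744, -0.0]
ft_force: [0.4, -0.0, -0.2]
grip_width: 0.0372
```

```bash
python3 - <<'E'
from h import *
np.set_printoptions(precision=4,suppress=True)
c=cam('wrist');cv2.imwrite('pics/w12.png',c['frame']);np.savez('w12.npz',P=c['P'],W=c['W'],f=[c['fx'],c['fy'],c['cx'],c['cy']])
print([(round(o['p'],2),o['pixel'],ray(c,o['pixel'],.224)) for o in tip_of('wrist','hook0')])
for k in range(3): print([(round(o['p'],2),o['pixel'],ray(c,o['pixel'],.0955)) for o in tip_of('wrist',f'basket{k}_bar')])
go(.53,-.12,.40,122)
E
```

```text
[(0.59, [329.1, 404.9], array([ 0.6327, -0.2657,  0.224 ]))]
[(0.67, [175.0, 205.1], array([ 0.3937, -0.2149,  0.0955])), (0.62, [264.2, 157.9], array([ 0.4547, -0.114 ,  0.0955]))]
[(0.6, [474.6, 184.2], array([ 0.6728, -0.0133,  0.0955]))]
[]
MOVE [-0.021 -0.038  0.035] turn -0.002 | at [ 0.5309 -0.1185  0.4014] yaw 121.9 t 31.7 F [-0.1  0.3 -0.1] w 0.0374
```

View pics/w12.png

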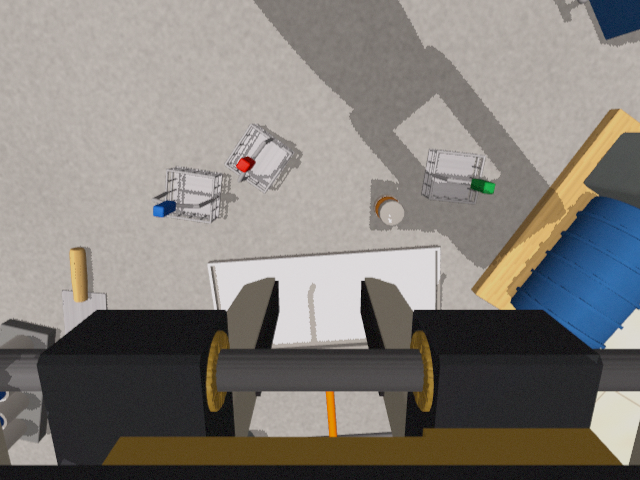

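```bash
python3 - <<'E'
from h import *
go(.57,-.30,.43,32)
E
```

```text
MOVE [-4.369 -1.568 -0.714] turn 1.569 | at [ 0.5309 -0.1185  0.4014] yaw 121.9 t 31.7 F [-0.1  0.3 -0.1] w 0.0374
```

Emit:
servo_tool(motion=[[[-0.5, -0.2, -0.71, 0.14, 0.6], [-1, -0.4, -0.71, 0.28, 0.6], [-1.5, -0.6, -0.71, 0.42, 0.6], [-2, -0.8, -0.71, 0.56, 0.6], [-2.5, -1, -0.71, 0.7, 0.6], [-3, -1.2, -0.71, 0.84, 0.6], [-3.5, -1.4, -0.71, 0.98, 0.6], [-4, -1.5, -0.71, 1.12, 0.6], [-4.37, -1.57, -0.71, 1.26, 0.6], [-4.37, -1.57, -0.71, 1.4, 0.6], [-4.37, -1.57, -0.71, 1.54, 0.6], [-4.37, -1.57, -0.71, 1.57, 0.6], [-4.37, -1.57, -0.71, 1.57, 0.6], [-4.37, -1.57, -0.71, 1.57, 0.6]]])

```text
time: 33.1
eef_pos: [0.5697, -0.3006, 0.43]
eef_rot: [3.019, 0.869, 0.0]
ft_force: [-0.0, -0.2, 0.1]
grip_width: 0.0375
```

```bash
python3 - <<'E'
from h import *
np.set_printoptions(precision=4,suppress=True)
c=cam('wrist');cv2.imwrite('pics/w13.png',c['frame']);np.savez('w13.npz',P=c['P'],W=c['W'],f=[c['fx'],c['fy'],c['cx'],c['cy']],im=c['frame'])
print([(round(o['p'],2),o['pixel'],ray(c,o['pixel'],.224)) for o in tip_of('wrist','hook0')])
go(.53,-.12,.40,122)
E
```

```text
[(0.94, [315.4, 7.2], array([ 0.7103, -0.2096,  0.224 ])), (0.74, [329.9, 236.8], array([ 0.5571, -0.3207,  0.224 ])), (0.57, [323.5, 131.3], array([ 0.6332, -0.2658,  0.224 ]))]
MOVE [ 1.556 -4.354  0.749] turn -1.57 | at [ 0.5696 -0.3006  0.43  ] yaw 32.0 t 33.2 F [-0.3  0.4  0.5] w 0.0372
```

View pics/w13.png

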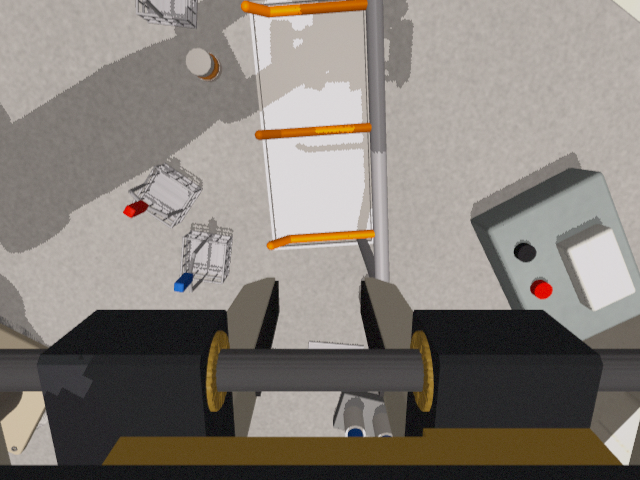

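```bash
cat > bk.py <<'E'
from h import *
def basket(P,im,W,hint,rad=.07):
    """find post by colour blob + arch/rim geometry near hint (xy)"""
    pass
E
python3 - <<'E'
from h import *
np.set_printoptions(precision=4,suppress=True)
d=np.load('w13.npz');P=d['P'];im=d['im'].astype(int);z=P[...,2]
B,G,Rr=im[...,0],im[...,1],im[...,2]
m=(Rr>150)&(B<90)&(Rr-B>90)&(z>.2)&(z<.26)
n,l=cv2.connectedComponents(m.astype(np.uint8))
for k in range(1,n):
    q=P[l==k]
    if len(q)<60: continue
    seat=q[q[:,2]<.23]
    f=cv2.fitLine(seat[:,:2].astype(np.float32),cv2.DIST_HUBER,0,.001,.001).ravel()
    if f[0]<0:f[:2]*=-1
    pr=(q[:,:2]-f[2:])@f[:2]
    print('hook n',len(q),'dir deg',np.degrees(np.arctan2(f[1],f[0])),'near end',f[2:]+f[:2]*pr.min(),'far end',f[2:]+f[:2]*pr.max(),'len',np.ptp(pr),'z',np.percentile(seat[:,2],[5,50,95]),'top',q[:,2].max())
# crossbar: grey z ~ .22-.235 cols>365
m=(z>.215)&(z<.24)&(abs(Rr-B)<25);m[:, :364]=0;m[:,392:]=0;m[275:]=0
q=P[m];f=cv2.fitLine(q[:,:2].astype(np.float32),cv2.DIST_HUBER,0,.001,.001).ravel();print('bar',m.sum(),f,np.degrees(np.arctan2(f[1],f[0])),np.percentile(q[:,2],[5,50,95]))
E
```

```text
hook n 1194 dir deg -53.33963 near end [ 0.6765 -0.1643] far end [ 0.7349 -0.2427] len 0.09769657387644215 z [0.2217 0.2236 0.2266] top 0.243814397749878
hook n 926 dir deg -54.12137 near end [ 0.6009 -0.2194] far end [ 0.658  -0.2983] len 0.0973575786284456 z [0.2216 0.2236 0.2257] top 0.24361100823388815
hook n 838 dir deg -54.14914 near end [ 0.5246 -0.2749] far end [ 0.5814 -0.3535] len 0.09689904027650084 z [0.221  0.2236 0.2256] top 0.24341536040476308
bar 4401 [ 0.8096  0.5869  0.6536 -0.3078] 35.94065 [0.2221 0.2259 0.2278]
```

```bash
cat > bk.py <<'E'
from h import *
def post(c,col,zr=(.09,.15)):
    P=c['P'];z=P[...,2];hsv=cv2.cvtColor(c['frame'],cv2.COLOR_BGR2HSV)
    h,s=hsv[...,0].astype(int),hsv[...,1]
    hm={'green':(h>45)&(h<85),'red':(h<8)|(h>172),'blue':(h>100)&(h<130)}[col]
    m=hm&(s>110)&(z>zr[0])&(z<zr[1])
    n,l,st,_=cv2.connectedComponentsWithStats(m.astype(np.uint8))
    k=1+np.argmax(st[1:,4]);q=P[l==k]
    top=q[q[:,2]>np.percentile(q[:,2],97)-.005]
    r=cv2.minAreaRect(top[:,:2].astype(np.float32))
    print(col,'n',len(q),'ztop',np.percentile(q[:,2],97).round(4),'top rect',np.round(r[0],4),np.round(r[1],4),round(r[2],1))
    ctr=np.array(r[0])
    dd=np.hypot(P[...,0]-ctr[0],P[...,1]-ctr[1])
    a=P[(z>.055)&(z<.097)&(dd<.045)]
    if len(a)>10:
        f=cv2.fitLine(a[:,:2].astype(np.float32),cv2.DIST_HUBER,0,.001,.001).ravel()
        off=(ctr-f[2:])@np.array([-f[1],f[0]])
        print('  arch n',len(a),'deg',np.degrees(np.arctan2(f[1],f[0])).round(1),'post off line',off.round(4))
    b=P[(z>.02)&(z<.042)&(dd<.06)]
    if len(b)>10:
        r2=cv2.minAreaRect(b[:,:2].astype(np.float32));print('  rim',np.round(r2[0],4),np.round(r2[1],4),round(r2[2],1))
    return ctr
E
python3 - <<'E'
from bk import *
for n in ('wrist','top'):
    c=cam(n)
    for k in ('green','red','blue'):
        try: post(c,k)
        except Exception as e: print(k,e)
E
```

```text
green attempt to get argmax of an empty sequence
red n 262 ztop 0.139 top rect [ 0.4437 -0.1272] [0.0119 0.0115] 82.6
  arch n 214 deg 85.6 post off line 0.0007
  rim [ 0.4424 -0.1274] [0.0636 0.0647] 86.0
blue n 225 ztop 0.1396 top rect [ 0.3918 -0.2157] [0.01  0.012] 25.3
  arch n 180 deg 23.5 post off line 0.0008
  rim [ 0.3907 -0.216 ] [0.0646 0.0636] 23.2
green n 178 ztop 0.1097 top rect [0.7015 0.4383] [0.0776 0.1582] 64.5
red n 821 ztop 0.1376 top rect [0.7417 0.4202] [0.0773 0.0751] 64.8
blue n 2351 ztop 0.144 top rect [ 0.8659 -0.0234] [0.0583 0.1649] 0.4
  rim [ 0.8232 -0.0228] [0.0344 0.1058] 0.6
```

```bash
python3 - <<'E'
from h import *
go(.3915,-.2158,.22,113.4)
E
```

```text
MOVE [-2.653 -4.16   5.248] turn -1.421 | at [ 0.5696 -0.3007  0.4299] yaw 32.0 t 33.3 F [-0.2  0.2 -0.1] w 0.0375
```

Emit:
servo_tool(motion=[[[-0.6, -1, 0, -0.14, 0.6], [-1.2, -2, 0, -0.28, 0.6], [-1.8, -3, 0, -0.42, 0.6], [-2.4, -3.8, 0, -0.56, 0.6], [-2.65, -4.16, 0.5, -0.7, 0.6], [-2.65, -4.16, 1.5, -0.84, 0.6], [-2.65, -4.16, 2.5, -0.98, 0.6], [-2.65, -4.16, 3.5, -1.12, 0.6], [-2.65, -4.16, 4.3, -1.26, 0.6], [-2.65, -4.16, 5, -1.4, 0.6], [-2.65, -4.16, 5.25, -1.42, 0.6], [-2.65, -4.16, 5.25, -1.42, 0.6], [-2.65, -4.16, 5.25, -1.42, 0.6], [-2.65, -4.16, 5.25, -1.42, 0.6]]])

```text
time: 34.7
eef_pos: [0.3926, -0.2162, 0.222]
eef_rot: [1.729, 2.619, -0.0]
ft_force: [-0.5, -0.2, 0.1]
grip_width: 0.0373
```

```bash
python3 - <<'E'
from bk import *
c=cam('wrist');cv2.imwrite('pics/w14.png',c['frame'])
try: post(c,'blue')
except Exception as e: print(e)
go(.3915,-.2158,.126,113.4)
E
```

```text
blue n 555 ztop 0.1389 top rect [ 0.3906 -0.2153] [0.011  0.0112] 23.1
  arch n 496 deg 22.4 post off line -0.0003
  rim [ 0.391  -0.2162] [0.0634 0.0633] 22.7
MOVE [ 0.027 -0.024  2.395] turn -0.004 | at [ 0.3926 -0.2162  0.2218] yaw 113.2 t 34.8 F [-0.6  0.5 -0.8] w 0.0375
```

View pics/w14.png

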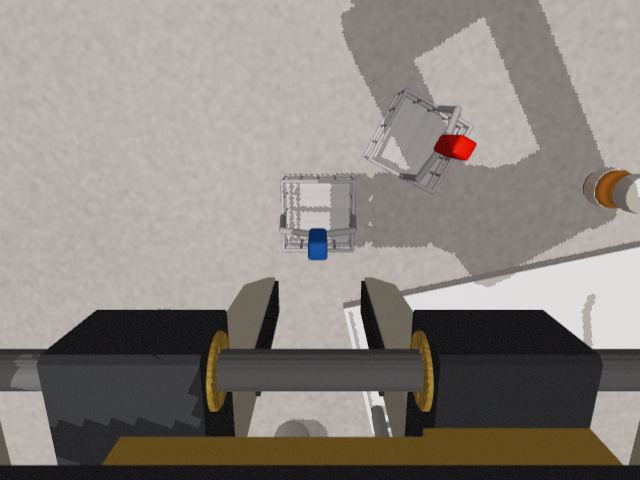

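Emit:
servo_tool(motion=[[[0.02, -0.03, 0.8, 0.01, 0.6], [0.02, -0.03, 1.6, 0.01, 0.6], [0.02, -0.03, 2.2, 0.01, 0.6], [0.02, -0.03, 2.38, 0.01, 0.6], [0.02, -0.03, 2.38, 0.01, 0.6], [0.02, -0.03, 2.38, 0.01, 0.6], [0.02, -0.03, 2.38, 0.01, 1], [0.02, -0.03, 2.38, 0.01, 1], [0.02, -0.03, 2.38, 0.01, 1], [0.02, -0.03, 2.38, 0.01, 1], [0.02, -0.03, 2.38, 0.01, 1]]], force=30)

```text
time: 35.85
eef_pos: [0.3905, -0.2155, 0.1251]
eef_rot: [1.741, 2.614, 0.0]
ft_force: [0.1, 1.1, 3.5]
grip_width: 0.0121
```

Emit:
servo_tool(motion=[[[0, 0, -0.5, 0, 1], [0, 0, -1.5, 0, 1], [0, 0, -2.5, 0, 1], [0, 0, -3.5, 0, 1], [0, 0, -4, 0, 1], [0, 0, -4, 0, 1], [0, 0, -4, 0, 1]]])

```text
time: 36.55
eef_pos: [0.3902, -0.2153, 0.2839]
eef_rot: [-1.741, -2.615, -0.0]
ft_force: [1.2, 0.4, -0.9]
grip_width: 0.0119
```

```bash
cat >> bk.py <<'E'
hx=np.array([.5878,-.8090]);hooks=np.array([[.7085,-.2084],[.6329,-.2635],[.5566,-.3190]])
def hk(i,d,z,ps=126.): p=hooks[i]+hx*d; go(p[0],p[1],z,ps)
E
python3 - <<'E'
from bk import *
c=cam('wrist');cv2.imwrite('pics/w15.png',c['frame'])
hk(2,-.13,.286);hk(2,0,.286)
E
```

```text
MOVE [-0.846  2.097 -0.082] turn -0.232 | at [ 0.3897 -0.215   0.2829] yaw 112.7 t 36.6 F [-0.9  0.1 -1.4] w 0.0119
MOVE [-4.009  2.846 -0.089] turn -0.232 | at [ 0.3897 -0.215   0.2829] yaw 112.7 t 36.6 F [-0.9  0.1 -1.4] w 0.0119
```

View pics/w15.png

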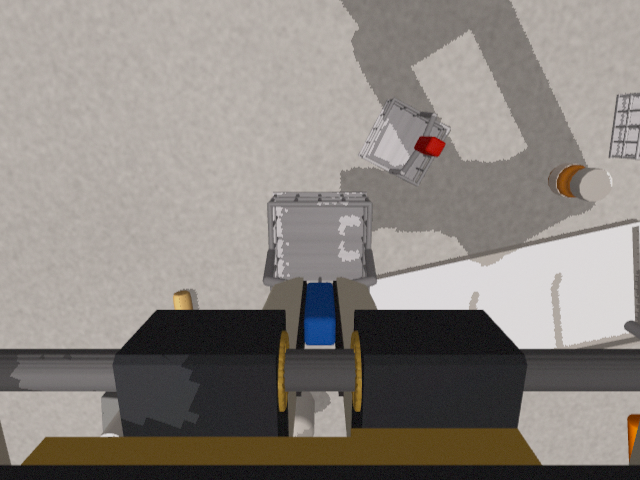

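Emit:
servo_tool(motion=[[[-0.2, 0.5, -0.1, -0.06, 1], [-0.4, 1, -0.1, -0.12, 1], [-0.6, 1.5, -0.1, -0.18, 1], [-0.85, 2.1, -0.1, -0.232, 1], [-0.85, 2.1, -0.1, -0.232, 1], [-0.85, 2.1, -0.1, -0.232, 1], [-0.85, 2.1, -0.1, -0.232, 1]]])

```text
time: 37.3
eef_pos: [0.4798, -0.2141, 0.2874]
eef_rot: [-1.427, -2.796, 0.0]
ft_force: [0.3, 0.1, -0.5]
grip_width: 0.0119
```

```bash
python3 - <<'E'
from bk import *
c=cam('side');cv2.imwrite('pics/s16.png',cv2.resize(c['frame'][150:400,250:520],(648,600)))
hk(2,-.13,.286);hk(2,0,.286)
E
```

```text
MOVE [0.003 0.011 0.047] turn -0.001 | at [ 0.4799 -0.2142  0.2879] yaw 125.9 t 37.4 F [ 0.1 -0.4 -0.7] w 0.0115
MOVE [-3.247  0.015  0.043] turn -0.001 | at [ 0.4799 -0.2142  0.2879] yaw 125.9 t 37.4 F [ 0.1 -0.4 -0.7] w 0.0115
```

View pics/s16.png

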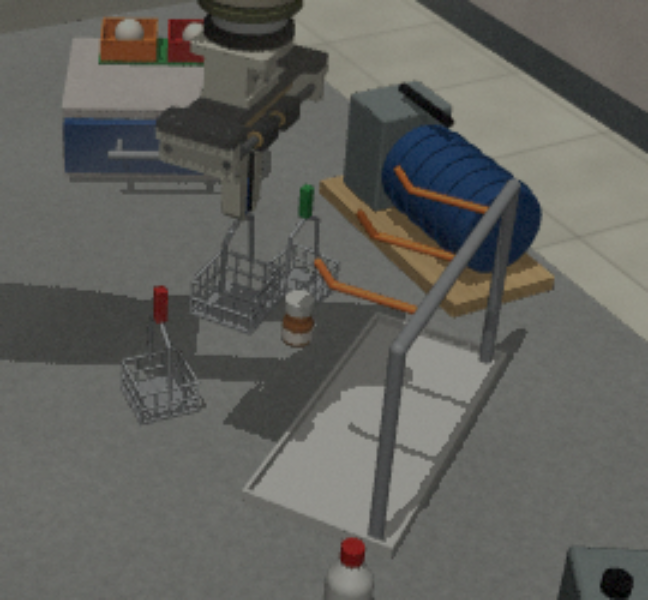

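Aligned and clear. Insert along the hook, then lower.

Emit:
servo_tool(motion=[[[-0.4, 0.01, 0.03, 0, 1], [-0.8, 0.01, 0.03, 0, 1], [-1.2, 0.01, 0.03, 0, 1], [-1.6, 0.01, 0.03, 0, 1], [-2, 0.01, 0.03, 0, 1], [-2.4, 0.01, 0.03, 0, 1], [-2.8, 0.01, 0.03, 0, 1], [-3.25, 0.01, 0.03, 0, 1], [-3.25, 0.01, 0.03, 0, 1], [-3.25, 0.01, 0.03, 0, 1]]])

```text
time: 38.35
eef_pos: [0.5569, -0.3192, 0.2873]
eef_rot: [-1.428, -2.798, -0.0]
ft_force: [-0.9, -0.1, -1.8]
grip_width: 0.012
```

```bash
python3 - <<'E'
from bk import *
c=cam('side');cv2.imwrite('pics/s17.png',cv2.resize(c['frame'][150:400,250:520],(648,600)))
hk(2,0,.2536)
E
```

```text
MOVE [ 0.002 -0.007  0.846] turn -0.001 | at [ 0.5569 -0.3189  0.2875] yaw 126.0 t 38.4 F [ 0.8 -0.2 -0.4] w 0.0117
```

View pics/s17.png

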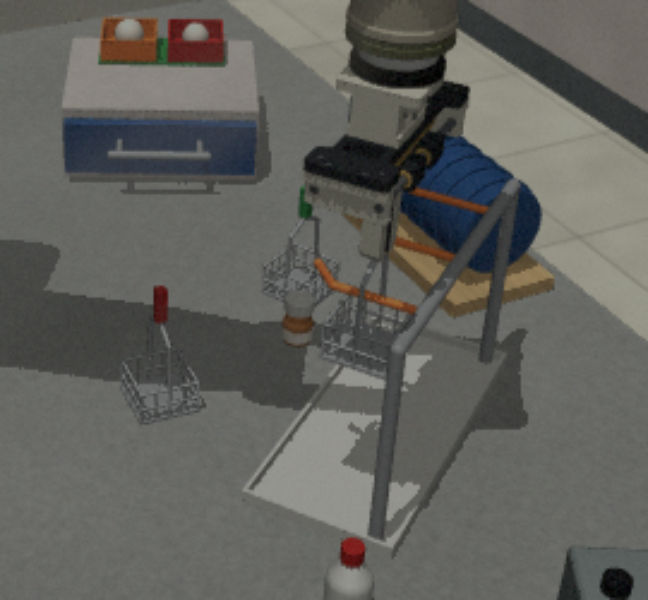

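Threaded correctly; lower.

Emit:
servo_tool(motion=[[[0, 0, 0.3, 0, 1], [0, 0, 0.5, 0, 1], [0, 0, 0.65, 0, 1], [0, 0, 0.75, 0, 1], [0, 0, 0.82, 0, 1], [0, 0, 0.82, 0, 1], [0, 0, 0.82, 0, 1]]])

```text
time: 39.1
eef_pos: [0.5577, -0.3194, 0.2549]
eef_rot: [1.426, 2.799, -0.0]
ft_force: [0.3, 0.7, -1.0]
grip_width: 0.0116
```

Emit:
servo_tool(motion=[[[0, 0, 0.04, 0, 1], [0, 0, 0.07, 0, 1], [0, 0, 0.07, 0, 1], [0, 0, 0.07, 0, 1]]])

```text
time: 39.5
eef_pos: [0.5579, -0.3195, 0.2541]
eef_rot: [1.426, 2.797, -0.0]
ft_force: [-3.7, 1.8, 9.2]
grip_width: 0.0121
```

Emit:
servo_tool(motion=[[[0, 0, 0, 0, 0.85], [0, 0, 0, 0, 0.75], [0, 0, 0, 0, 0.65], [0, 0, 0, 0, 0.6], [0, 0, 0, 0, 0.6], [0, 0, 0, 0, 0.6], [0, 0, -0.5, 0, 0.6], [0, 0, -1.2, 0, 0.6], [0, 0, -2, 0, 0.6], [0, 0, -3, 0, 0.6], [0, 0, -3, 0, 0.6], [0, 0, -3, 0, 0.6]]])

```text
time: 40.7
eef_pos: [0.5581, -0.3196, 0.3734]
eef_rot: [1.425, 2.796, -0.001]
ft_force: [-0.2, 0.5, -0.8]
grip_width: 0.0374
```

```bash
python3 - <<'E'
from bk import *
c=cam('side');cv2.imwrite('pics/s18.png',cv2.resize(c['frame'][150:400,250:520],(648,600)))
w=cam('wrist');cv2.imwrite('pics/w18.png',w['frame']);post(w,'blue',(.2,.3))
go(.4435,-.1272,.37,176)
E
```

```text
blue n 477 ztop 0.2683 top rect [ 0.5584 -0.3186] [0.0113 0.0109] 36.3
MOVE [5.553 0.517 0.016] turn -0.873 | at [ 0.5573 -0.3191  0.3702] yaw 126.0 t 40.8 F [ 0.2 -0.8 -0.7] w 0.0368
```

View pics/s18.png

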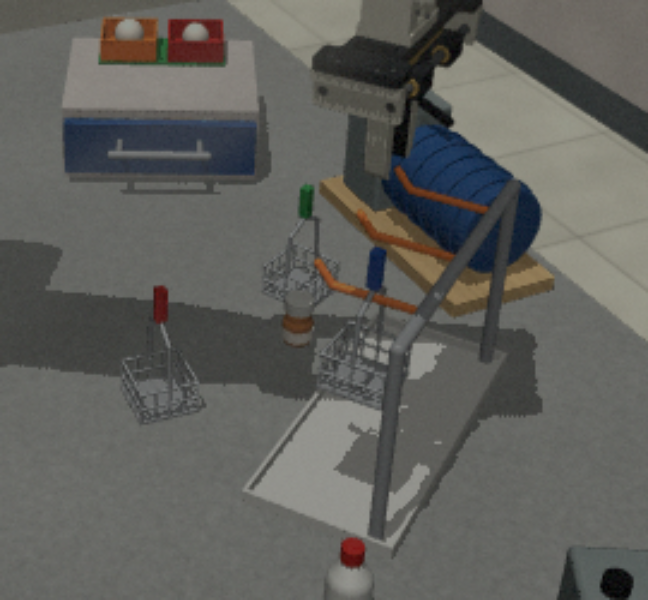

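Emit:
servo_tool(motion=[[[1, 0.1, 0, -0.14, 0.6], [2, 0.2, 0, -0.28, 0.6], [3, 0.3, 0.2, -0.42, 0.6], [4, 0.4, 0.6, -0.56, 0.6], [5, 0.5, 1.2, -0.7, 0.6], [5.55, 0.52, 2, -0.82, 0.6], [5.55, 0.52, 3, -0.87, 0.6], [5.55, 0.52, 3.75, -0.87, 0.6], [5.55, 0.52, 3.75, -0.87, 0.6], [5.55, 0.52, 3.75, -0.87, 0.6], [5.55, 0.52, 3.75, -0.87, 0.6]]])

```text
time: 41.9
eef_pos: [0.4447, -0.1278, 0.2235]
eef_rot: [0.115, 3.138, -0.001]
ft_force: [0.7, -0.7, -0.3]
grip_width: 0.0369
```

```bash
python3 - <<'E'
from bk import *
c=cam('wrist');cv2.imwrite('pics/w19.png',c['frame'])
p=post(c,'red')
go(p[0],p[1],.126,176)
E
```

```text
red n 570 ztop 0.1388 top rect [ 0.443  -0.1266] [0.0117 0.0118] 85.6
  arch n 490 deg 85.7 post off line -0.0006
  rim [ 0.4432 -0.1268] [0.0642 0.0626] 85.8
MOVE [0.057 0.032 2.445] turn -0.003 | at [ 0.4449 -0.1279  0.2238] yaw 175.8 t 42.0 F [ 0.  -0.1 -0.9] w 0.0369
```

Emit:
servo_tool(motion=[[[0.04, 0.02, 0.8, 0, 0.6], [0.04, 0.02, 1.6, 0, 0.6], [0.04, 0.02, 2.2, 0, 0.6], [0.04, 0.02, 2.42, 0, 0.6], [0.04, 0.02, 2.42, 0, 0.6], [0.04, 0.02, 2.42, 0, 0.6], [0.04, 0.02, 2.42, 0, 1], [0.04, 0.02, 2.42, 0, 1], [0.04, 0.02, 2.42, 0, 1], [0.04, 0.02, 2.42, 0, 1], [0.04, 0.02, 2.42, 0, 1]]], force=30)

```text
time: 43.05
eef_pos: [0.4426, -0.1265, 0.1254]
eef_rot: [0.114, 3.139, -0.0]
ft_force: [-1.1, 0.5, 2.3]
grip_width: 0.0122
```

Emit:
servo_tool(motion=[[[0, 0, -0.5, 0, 1], [0, 0, -1.5, 0, 1], [0, 0, -2.5, 0, 1], [0, 0, -3.5, 0, 1], [0, 0, -4.05, 0, 1], [0, 0, -4.05, 0, 1], [0, 0, -4.05, 0, 1]]])

```text
time: 43.75
eef_pos: [0.4424, -0.1265, 0.2865]
eef_rot: [-0.114, -3.139, 0.0]
ft_force: [-0.5, -0.2, -1.6]
grip_width: 0.0116
```

```bash
python3 - <<'E'
from bk import *
hk(1,-.13,.287)
E
```

```text
MOVE [-2.903 -0.587 -0.013] turn 0.87 | at [ 0.4424 -0.1265  0.2865] yaw 175.8 t 43.8 F [-0.5 -0.2 -1.6] w 0.0116
```

Emit:
servo_tool(motion=[[[-0.5, -0.1, 0, 0.13, 1], [-1, -0.2, 0, 0.26, 1], [-1.5, -0.3, 0, 0.39, 1], [-2, -0.4, 0, 0.52, 1], [-2.5, -0.5, 0, 0.65, 1], [-2.9, -0.59, 0, 0.78, 1], [-2.9, -0.59, 0, 0.87, 1], [-2.9, -0.59, 0, 0.87, 1], [-2.9, -0.59, 0, 0.87, 1], [-2.9, -0.59, 0, 0.87, 1]]])

```text
time: 44.75
eef_pos: [0.5558, -0.1582, 0.2861]
eef_rot: [-1.423, -2.799, 0.0]
ft_force: [0.3, -0.3, -0.2]
grip_width: 0.0118
```

```bash
python3 - <<'E'
from bk import *
hk(1,0,.287)
E
```

```text
MOVE [-3.262  0.006 -0.028] turn 0.002 | at [ 0.5558 -0.1582  0.2861] yaw 126.1 t 44.8 F [ 0.3 -0.3 -0.2] w 0.0118
```

Emit:
servo_tool(motion=[[[-0.4, 0, -0.02, 0, 1], [-0.8, 0, -0.02, 0, 1], [-1.2, 0, -0.02, 0, 1], [-1.6, 0, -0.02, 0, 1], [-2, 0, -0.02, 0, 1], [-2.4, 0, -0.02, 0, 1], [-2.8, 0, -0.02, 0, 1], [-3.25, 0, -0.02, 0, 1], [-3.25, 0, -0.02, 0, 1], [-3.25, 0, -0.02, 0, 1]]])

```text
time: 45.75
eef_pos: [0.6324, -0.2635, 0.2874]
eef_rot: [-1.426, -2.799, -0.0]
ft_force: [0.0, 0.2, -0.9]
grip_width: 0.0119
```

```bash
python3 - <<'E'
from bk import *
c=cam('side');cv2.imwrite('pics/s20.png',cv2.resize(c['frame'][150:400,250:520],(648,600)))
hk(1,0,.254)
E
```

```text
MOVE [-0.015  0.005  0.842] turn 0.0 | at [ 0.6324 -0.2631  0.2877] yaw 126.0 t 45.8 F [-0.  -0.7 -0.2] w 0.0116
```

View pics/s20.png

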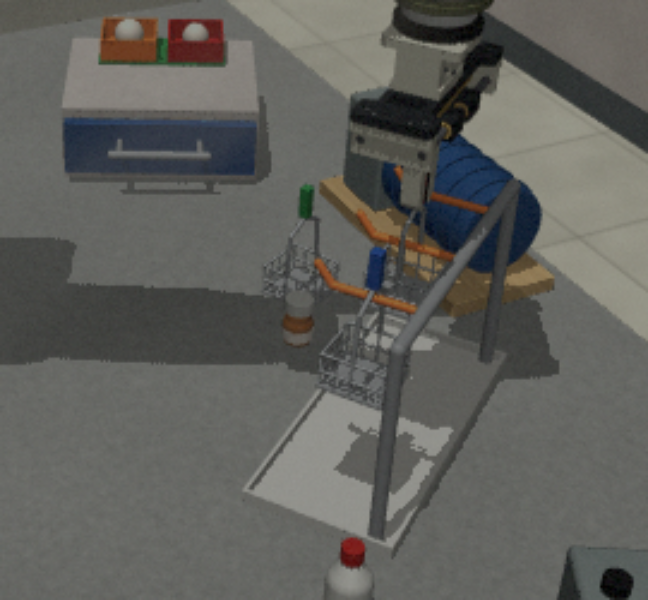

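Emit:
servo_tool(motion=[[[0, 0, 0.3, 0, 1], [0, 0, 0.5, 0, 1], [0, 0, 0.65, 0, 1], [0, 0, 0.75, 0, 1], [0, 0, 0.83, 0, 1], [0, 0, 0.86, 0, 1], [0, 0, 0.86, 0, 1], [0, 0, 0.86, 0, 1]]])

```text
time: 46.6
eef_pos: [0.6329, -0.2635, 0.2543]
eef_rot: [1.426, 2.798, 0.0]
ft_force: [-2.4, 2.6, 4.0]
grip_width: 0.012
```

Contact; release.

Emit:
servo_tool(motion=[[[0, 0, 0, 0, 0.85], [0, 0, 0, 0, 0.75], [0, 0, 0, 0, 0.65], [0, 0, 0, 0, 0.6], [0, 0, 0, 0, 0.6], [0, 0, 0, 0, 0.6], [0, 0, -0.5, 0, 0.6], [0, 0, -1.2, 0, 0.6], [0, 0, -2, 0, 0.6], [0, 0, -3, 0, 0.6], [0, 0, -3, 0, 0.6], [0, 0, -3, 0, 0.6]]])

```text
time: 47.8
eef_pos: [0.6334, -0.2639, 0.3753]
eef_rot: [1.425, 2.796, -0.0]
ft_force: [0.5, 0.5, -0.8]
grip_width: 0.0372
```

```bash
python3 - <<'E'
from bk import *
c=cam('side');cv2.imwrite('pics/s21.png',cv2.resize(c['frame'][150:400,250:520],(648,600)))
w=cam('wrist');cv2.imwrite('pics/w21.png',w['frame']);post(w,'red',(.2,.3));post(w,'blue',(.2,.3));
try: post(w,'green',(.1,.15))
except Exception as e: print(e)
go(.67,-.012,.37,122)
E
```

```text
red n 459 ztop 0.2678 top rect [ 0.6327 -0.2644] [0.0107 0.0117] 35.9
blue n 648 ztop 0.2682 top rect [ 0.5586 -0.3188] [0.0129 0.0115] 36.4
green n 417 ztop 0.1386 top rect [ 0.6726 -0.0156] [0.0121 0.0072] 35.0
  arch n 377 deg 25.7 post off line -0.0018
  rim [ 0.6715 -0.0135] [0.0642 0.064 ] 26.1
MOVE [4.539 4.453 0.053] turn 0.069 | at [ 0.6325 -0.2636  0.372 ] yaw 126.0 t 47.9 F [-0.7 -0.6  0.1] w 0.0369
```

View pics/s21.png

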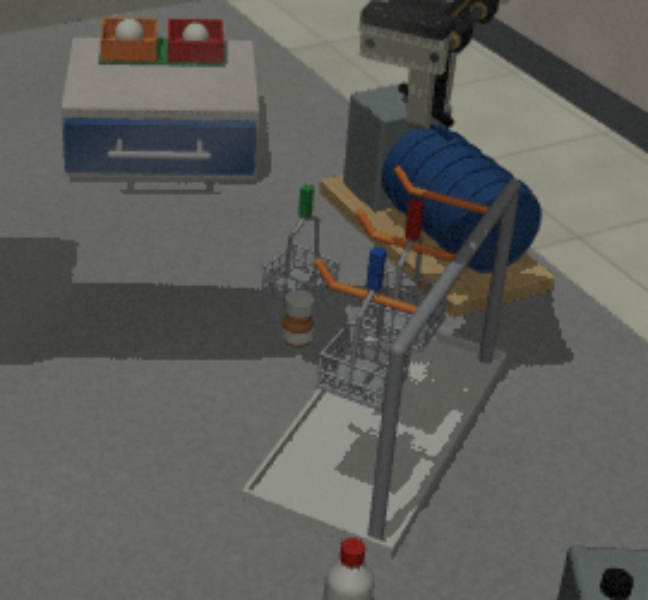

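View pics/w21.png

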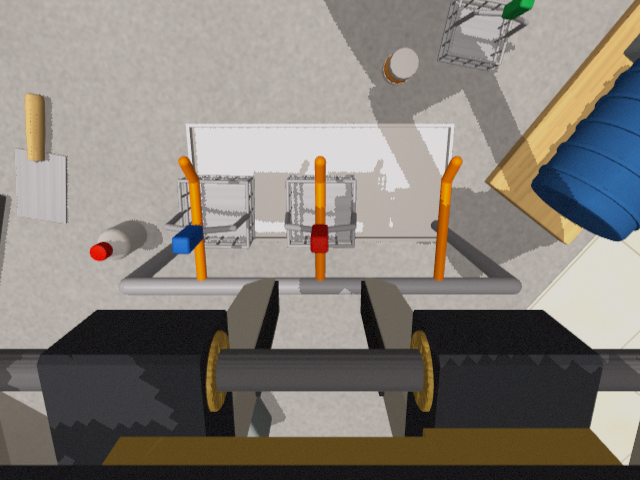

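```bash
python3 - <<'E'
from bk import *
go(.672,-.0145,.222,115.9)
E
```

```text
MOVE [4.453 4.46  3.753] turn 0.176 | at [ 0.6325 -0.2636  0.372 ] yaw 126.0 t 47.9 F [-0.7 -0.6  0.1] w 0.0369
```

Emit:
servo_tool(motion=[[[0.8, 0.8, 0, 0.1, 0.6], [1.6, 1.6, 0, 0.176, 0.6], [2.4, 2.4, 0, 0.176, 0.6], [3.2, 3.2, 0, 0.176, 0.6], [4, 4, 0, 0.176, 0.6], [4.45, 4.46, 0.6, 0.176, 0.6], [4.45, 4.46, 1.6, 0.176, 0.6], [4.45, 4.46, 2.6, 0.176, 0.6], [4.45, 4.46, 3.7, 0.176, 0.6], [4.45, 4.46, 3.7, 0.176, 0.6], [4.45, 4.46, 3.7, 0.176, 0.6]]])

```text
time: 49.0
eef_pos: [0.6713, -0.0147, 0.2239]
eef_rot: [-1.665, -2.659, 0.003]
ft_force: [-0.2, 0.1, 1.2]
grip_width: 0.0373
```

```bash
python3 - <<'E'
from bk import *
c=cam('wrist');cv2.imwrite('pics/w22.png',c['frame'])
p=post(c,'green')
go(p[0],p[1],.126,115.9)
E
```

```text
green n 529 ztop 0.1389 top rect [ 0.6712 -0.0119] [0.0111 0.0111] 25.7
  arch n 482 deg 25.3 post off line -0.0002
  rim [ 0.6711 -0.0127] [0.0634 0.0626] 25.5
MOVE [ 0.086 -0.005  2.521] turn -0.0 | at [ 0.6728 -0.0149  0.2268] yaw 115.9 t 49.0 F [ 0.1  0.2 -0.4] w 0.0373
```

View pics/w22.png

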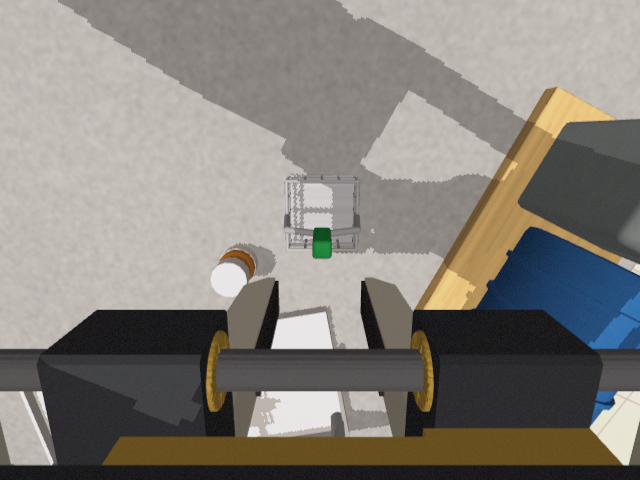

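Emit:
servo_tool(motion=[[[0.06, 0, 0.8, 0.007, 0.6], [0.06, 0, 1.6, 0.007, 0.6], [0.06, 0, 2.2, 0.007, 0.6], [0.06, 0, 2.46, 0.007, 0.6], [0.06, 0, 2.46, 0.007, 0.6], [0.06, 0, 2.46, 0.007, 0.6], [0.06, 0, 2.46, 0.007, 1], [0.06, 0, 2.46, 0.007, 1], [0.06, 0, 2.46, 0.007, 1], [0.06, 0, 2.46, 0.007, 1], [0.06, 0, 2.46, 0.007, 1]]], force=30)

```text
time: 50.15
eef_pos: [0.6718, -0.0126, 0.1277]
eef_rot: [1.676, 2.656, 0.001]
ft_force: [0.0, -0.7, 2.9]
grip_width: 0.0122
```

Emit:
servo_tool(motion=[[[0, 0, -0.5, 0, 1], [0, 0, -1.5, 0, 1], [0, 0, -2.5, 0, 1], [0, 0, -3.5, 0, 1], [0, 0, -4.05, 0, 1], [0, 0, -4.05, 0, 1], [0, 0, -4.05, 0, 1]]])

```text
time: 50.85
eef_pos: [0.6715, -0.0126, 0.2883]
eef_rot: [-1.676, -2.657, 0.0]
ft_force: [-0.0, -0.3, -1.6]
grip_width: 0.0115
```

```bash
python3 - <<'E'
from bk import *
hk(0,-.13,.288)
E
```

```text
MOVE [-1.621 -1.864  0.007] turn -0.183 | at [ 0.6715 -0.0126  0.2883] yaw 115.5 t 50.9 F [-0.  -0.3 -1.6] w 0.0115
```

Emit:
servo_tool(motion=[[[-0.4, -0.5, 0, -0.05, 1], [-0.8, -0.9, 0, -0.1, 1], [-1.2, -1.4, 0, -0.15, 1], [-1.62, -1.86, 0, -0.183, 1], [-1.62, -1.86, 0, -0.183, 1], [-1.62, -1.86, 0, -0.183, 1], [-1.62, -1.86, 0, -0.183, 1]]])

```text
time: 51.55
eef_pos: [0.6319, -0.1023, 0.2873]
eef_rot: [-1.426, -2.797, 0.0]
ft_force: [0.1, 0.4, -0.2]
grip_width: 0.0117
```

```bash
python3 - <<'E'
from bk import *
hk(0,0,.288)
E
```

```text
MOVE [-3.271 -0.009 -0.025] turn -0.0 | at [ 0.6319 -0.1023  0.2873] yaw 126.0 t 51.5 F [ 0.1  0.4 -0.2] w 0.0117
```

Emit:
servo_tool(motion=[[[-0.4, 0, -0.02, 0, 1], [-0.8, 0, -0.02, 0, 1], [-1.2, 0, -0.02, 0, 1], [-1.6, 0, -0.02, 0, 1], [-2, 0, -0.02, 0, 1], [-2.4, 0, -0.02, 0, 1], [-2.8, 0, -0.02, 0, 1], [-3.25, 0, -0.02, 0, 1], [-3.25, 0, -0.02, 0, 1], [-3.25, 0, -0.02, 0, 1]]])

```text
time: 52.55
eef_pos: [0.7087, -0.2073, 0.2887]
eef_rot: [-1.425, -2.798, -0.0]
ft_force: [0.4, 0.4, -1.7]
grip_width: 0.0117
```

```bash
python3 - <<'E'
from bk import *
c=cam('side');cv2.imwrite('pics/s23.png',cv2.resize(c['frame'][150:400,250:520],(648,600)))
hk(0,0,.256)
E
```

```text
MOVE [-0.026 -0.021  0.829] turn 0.001 | at [ 0.7086 -0.2071  0.2892] yaw 126.0 t 52.6 F [ 0.   0.5 -0.9] w 0.012
```

View pics/s23.png

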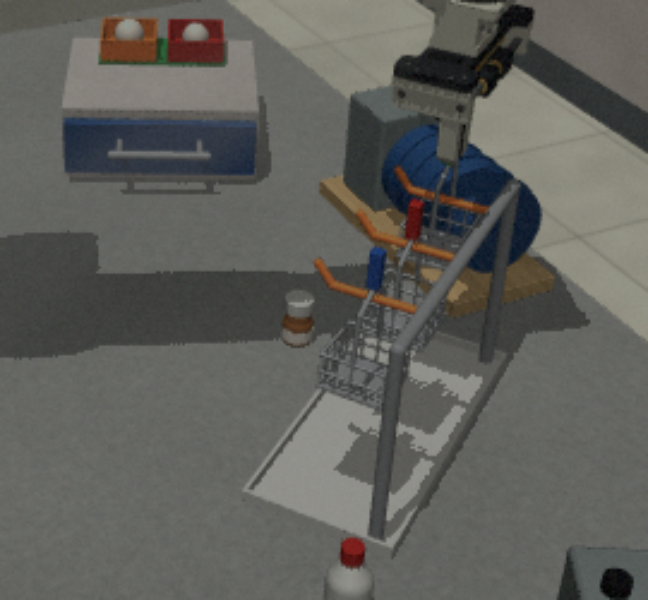

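Emit:
servo_tool(motion=[[[0, -0.02, 0.3, 0, 1], [0, -0.02, 0.5, 0, 1], [0, -0.02, 0.65, 0, 1], [0, -0.02, 0.75, 0, 1], [0, -0.02, 0.83, 0, 1], [0, -0.02, 0.86, 0, 1], [0, -0.02, 0.86, 0, 1], [0, -0.02, 0.86, 0, 1]]])

```text
time: 53.4
eef_pos: [0.7084, -0.2086, 0.2571]
eef_rot: [1.425, 2.797, 0.001]
ft_force: [-2.0, 2.3, 5.8]
grip_width: 0.0117
```

Contact; release and retreat.

Emit:
servo_tool(motion=[[[0, 0, 0, 0, 0.85], [0, 0, 0, 0, 0.75], [0, 0, 0, 0, 0.65], [0, 0, 0, 0, 0.6], [0, 0, 0, 0, 0.6], [0, 0, 0, 0, 0.6], [0, 0, -0.5, 0, 0.6], [0, 0, -1.2, 0, 0.6], [0, 0, -2, 0, 0.6], [0, 0, -3, 0, 0.6], [1, 0, -3.5, 0, 0.6], [2, 0, -3.5, 0, 0.6], [3, 0, -3.5, 0, 0.6], [4, 0, -3.5, 0, 0.6], [5, 0, -3.5, 0, 0.6], [5, 0, -3.5, 0, 0.6], [5, 0, -3.5, 0, 0.6]]])

```text
time: 55.1
eef_pos: [0.5902, -0.0463, 0.3962]
eef_rot: [1.424, 2.799, 0.0]
ft_force: [0.2, -1.3, -0.4]
grip_width: 0.0375
```

```bash
python3 - <<'E'
from bk import *
c=cam('side');cv2.imwrite('pics/s24.png',cv2.resize(c['frame'][150:400,250:520],(648,600)))
w=cam('top');cv2.imwrite('pics/t24.png',w['frame'])
for k in ('red','blue','green'):
    try: post(c,k,(.2,.3))
    except Exception as e: print(k,e)
go(0.58,0,.3)
E
```

```text
red n 100 ztop 0.2693 top rect [ 0.6299 -0.2643] [0.0189 0.0119] 39.2
blue n 110 ztop 0.27 top rect [ 0.5548 -0.3196] [0.0129 0.0094] 26.8
green n 88 ztop 0.2693 top rect [ 0.7027 -0.2088] [0.0177 0.011 ] 44.8
MOVE [1.123 0.479 2.388] turn 0 | at [ 0.5908 -0.0476  0.3955] yaw 126.0 t 55.2 F [-0.1 -0.2  0.3] w 0.0371
```

View pics/s24.png

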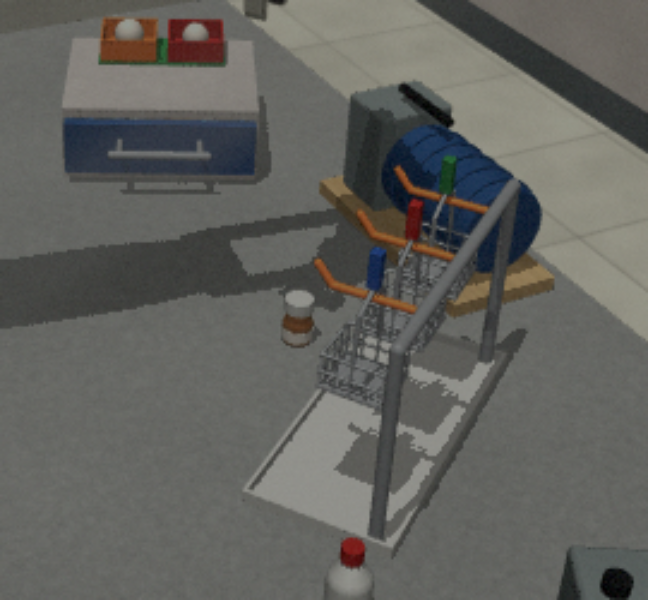

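View pics/t24.png

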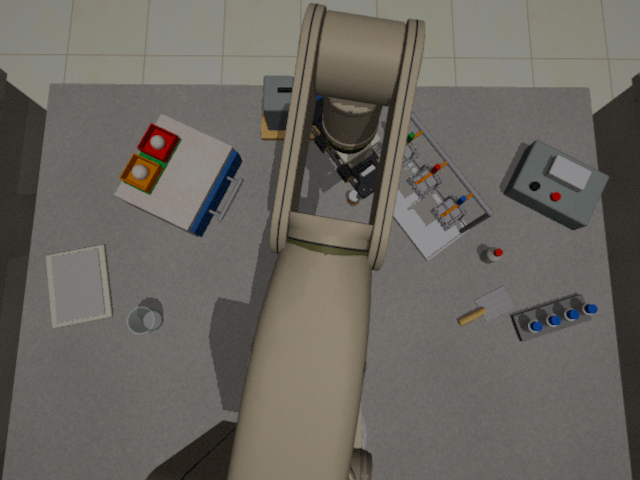

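```bash
python3 -c "
from h import *
print(robot.close_job())"
```

```text
the job is handed in; nothing more can be done
None
```

I handed the job in at about 55 s, well inside the 210 s limit; no verdict was reported. As far as my checks show, everything asked for is done.

- **Models:** Only the pale green and cream models were on the bench. No view showed a pink one. I pulled the drawer to its stop, which I felt at about 22 N after 140 mm, as it started about 17 mm open. Both models went in flat, teeth up and side by side.
- **Knock:** The green model shifted about 2 cm inside the drawer after I had placed it, but it was still flat and clear of the cream one when I last looked before shutting. I did not look inside after that.
- **Drawer:** I pushed it shut until it met its end at about 25 N. The handle then measured 17 mm further in than at the start, which fits fully shut within camera accuracy.
- **Baskets:** Blue hangs on the right hook, red on the middle and green on the left. After release, the side view showed all three hanging, with post tops at about 0.27 m against the 0.267 m expected.
- **Bystanders:** The jar, bottle, beaker and spatula were not touched. In the last top view the bottle, beaker and spatula are where they began, as is the jar in the side view.

The wrist force stayed under about 30 N in the readings I took at the end of each move. No check failed or disagreed beyond a few millimetres of camera error.

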